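# Fit ball lenses to two sensor heads with the lens scoop

### The job

Pinch the two blue latches on the lens tray's clear dust cover together, lift the cover off and lay it right way up on the green pad. Then use the steel lens scoop to take amber ball lenses from the tray one at a time and tip one gently into the hood of each of the two empty sensor heads: never touch a lens with the fingers, and do not let one fall more than a few centimetres. Put the scoop back across its rest; the other lenses stay in the tray and in the head that already has one, and leave the rest of the bench undisturbed.

Things in the scene. Friction and masses are not known exactly. Their poses are not given: they have to be found in the camera images.
- tray: Black open lens tray, fixed; origin at its underside's centre on the bench, z up. 90 (x) x 130 (y) x 42 mm high, walls 3 mm. The lenses lie in a row along the +x wall, to which the floor slopes down. Midway along each side wall (inner faces y = -62 and 62) a grey ledge 30 mm long juts 4 mm inward, 35 to 39 mm above the bench; the cover's latches hook under it.
- tray_far (a point): Same axes as the tray: middle of the inner foot of the tray's +x wall, 42 mm ahead of the tray's origin, where the floor is 5 mm above the bench. From here the floor rises towards -x by 5 degrees (0.087 rad), to 12.4 mm at the inner face of the -x wall, 84 mm away.
- cover_grip (a point): Clear dust cover, 92 (x) x 132 (y) mm plate 3 mm thick on the tray's rim, 94 g in all, axes along the tray's. Two blue latch lugs stand on it, each 28 (x) x 7 (y) mm, tops 24.5 mm above the plate, outer faces 60 mm apart along y. This point: midway between them, 15 mm above the plate's top, 29 mm above the cover's four corner feet (inside the tray), on which it stands when laid down; z up.
- latch_l (a joint): Travel (m) of the cover's +y latch lug: 0 out (hooked), 0.006 fully pinched in, against a spring (3 N at first, 6 N at the stop). Only with both lugs pinched in do the hooks clear the tray's ledges and the cover lifts off, held by the same pinch (outer faces then 48 mm apart). Let go, they spring out.
- latch_r (a joint): The same for the -y latch lug.
- pad: Green antistatic pad, 150 x 150 x 2 mm, fixed flat on the bench, clear: the place for the cover. Origin: centre of its underside.
- scoop_grip (a point): Lens scoop, 60 g, lying on its rest (lifts straight up): black flat-sided grip 90 (x) x 10 (y) x 14 (z) mm, this point at its centre; x along it towards the scoop's nose, z up. A steel neck runs from its front end forward and down to the steel pocket, whose flat underside is parallel to the grip, 65 mm below this point.
- scoop_pocket (a point): Where a lens's centre lies in the pocket: 85 mm ahead of and 53.5 mm below scoop_grip, same axes; 11.5 mm above the underside. Pocket 23 mm wide inside (27 outside), side walls 10 mm high, back wall 13 mm high 11 mm behind this point, floor 1.5 mm thick: room for one lens. Tipped nose-down more than about 35 degrees, a lens rolls out over the nose.
- scoop_nose (a point): Middle of the scoop's nose edge, at underside level: 15 mm ahead of the pocket point. The front is open: from this thin edge a ramp rises over 7 mm to a lip 3 mm above the underside. With the underside flat on the surface, pushed under a lens that a wall backs until the nose meets the wall, the lens climbs the ramp and drops in behind the lip.
- rest_cradle (a point): Scoop rest, fixed: dark plate 104 x 46 mm, two aluminium forked posts 74 mm apart in x (each 6 mm thick, 68 mm free between for fingers). This point: where the resting scoop's grip centre lies, 73 mm above the bench; x along it towards its nose, z up. Forks carry the grip's underside at 66 mm, flare from 12 to 24 mm wide, tops at 78 mm.
- head_a_seat (a point): Sensor head, fixed: blue nest plate 76 x 76 x 10 mm, black housing 56 x 56 mm up to 50 mm above the bench, on it a metal hood: a funnel, rim 70 mm above the bench, mouth 42 mm across inside, bore 25 mm, inner floor at 53 mm. This point: centre of a seated lens, on the hood's axis, 63 mm above the bench; z up. Empty: needs a lens.
- head_b_seat (a point): Sensor head, fixed: blue nest plate 76 x 76 x 10 mm, black housing 56 x 56 mm up to 50 mm above the bench, on it a metal hood: a funnel, rim 70 mm above the bench, mouth 42 mm across inside, bore 25 mm, inner floor at 53 mm. This point: centre of a seated lens, on the hood's axis, 63 mm above the bench; z up. Empty: needs a lens.
- head_c_seat (a point): Sensor head, fixed: blue nest plate 76 x 76 x 10 mm, black housing 56 x 56 mm up to 50 mm above the bench, on it a metal hood: a funnel, rim 70 mm above the bench, mouth 42 mm across inside, bore 25 mm, inner floor at 53 mm. This point: centre of a seated lens, on the hood's axis, 63 mm above the bench; z up. Has its lens already: leave it.
- lens_1: Amber glass ball lens, 20 mm across, 13 g, polished: slippery, rolls freely. Origin at its centre (its axes turn as it rolls). At the start in the tray.
- lens_2: Amber glass ball lens, 20 mm across, 13 g, polished: slippery, rolls freely. Origin at its centre (its axes turn as it rolls). At the start in the tray.
- lens_3: Amber glass ball lens, 20 mm across, 13 g, polished: slippery, rolls freely. Origin at its centre (its axes turn as it rolls). At the start in the tray.
- lens_4: Amber glass ball lens, 20 mm across, 13 g, polished: slippery, rolls freely. Origin at its centre (its axes turn as it rolls). At the start in the tray.
- lens_5: Amber glass ball lens, 20 mm across, 13 g, polished: slippery, rolls freely. Origin at its centre (its axes turn as it rolls). Already fitted in head c.
- notebook: Bystander: brown notebook, 150 x 105 x 14 mm, origin at its underside's centre.
- driver: Bystander: yellow-handled screwdriver lying down, 170 mm long along its x, 26 mm thick, origin under its middle.
- tape: Bystander: roll of yellow tape lying flat, 64 mm across, 18 mm high.
- tweezers: Bystander: steel tweezers lying flat, 120 mm long along its x, 8 mm high.
- flask: Bystander: blue drinking flask, 68 mm across, 200 mm tall, origin at its underside.
There are look-alikes about, which are no part of the job. Leave any yellow look-alike of the part that bears rest_cradle alone.

How it is judged:
By the outcome, as a careful person would: the job done as asked, in the order asked, and still so for the second after the job is handed in, with the robot touching nothing.
It also fails if it takes over 72 s, if anything falls off the work surface, if the arm or the gripper's body presses on something with over 40 N, if the wrist force passes 120 N, or if a joint passes its speed limit or range.

### The arm

A 6-joint arm with a two-finger parallel gripper is mounted at the origin on the work surface. World frame = base frame: x ahead of the robot, y to its left, z up, the work surface at z = 0. Lengths are in mm, angles in degrees, forces in N, time in s.
With the tool pointing down it reaches from about 350 to 850 mm from the base axis. Payload 8.1 kg.
Tool frame: the origin (TCP) lies midway between the tips of the shut fingers; the grasp point (between the pads) lies 19 mm behind it; z points along the fingers, x is the direction in which the jaws open and shut, and the axes are right-handed (so a half turn about z gives the same grasp; the last joint's range is limited). The gripper opens to 85 mm and grips with 20 to 120 N. Pads are 22 mm wide; open, the fingers measure 114 mm over their backs; the gripper's body (76 mm by 85 mm) begins 54 mm behind the grasp point. The pads swing forward as they close: fully open they stand 13 mm farther back than shut.
Start: joints at [61.799, 7.471, 85.268, -0, 87.261, -4.893], TCP at [237.383, 551.049, 231.292] pointing down, gripper open.
Joint ranges: [-169.43, 169.43], [-51.17, 129.36], [1.28, 143.12], [-76.62, 256.62], [0, 156.53], [-152.29, 152.29]. Speed limits (degrees/s): [136.94, 136.94, 159.86, 180, 180, 180].

### API

Orientations are given as [roll, pitch, yaw] about the fixed x, y, z axes, in that order (R = Rz(yaw) Ry(pitch) Rx(roll)).
In Python, from bench import monitor, cams, r gives the robot as it stands.
- The arm moves only by the tool jog_arm, never from a script. Its arguments are lists of equal length, an entry for each row: "offset": the shift along the tool's x, y, z in mm, a list of three; "delta_rot": the turn, a rotation vector about the tool's x, y, z in degrees, a list of three; "jaw": the opening in per cent of the stroke, from 0 (shut) to 100 (fully open). In form: {"offset": [[x, y, z], ...], "delta_rot": [[rx, ry, rz], ...], "jaw": [jaw, ...]}. A call has 1 to 20 rows; each row shifts and turns the pose as measured when the row begins, along the tool's axes as they then stand; what a row does not reach is not made up. A row lasts 1/10 s, in which the tool goes at most 50 mm and 8.59 degrees, less where a joint would pass 70% of its speed; a pose out of reach is approached as far as the arm can. A call is refused whole if a number of a shift passes 50 or a number of a turn 8.59, either way. A call with a gripper value outside its range is refused whole. The fingers move at their own pace and stop on an object; "newtons" is the grip in N (left out, the last holds). Time passes only in rows, so rows that do not move let the fingers close. It gives the time, the measured TCP pose, the force and the opening at its end, in the units of the state.
- monitor.sense(): the state, without advancing time (a new reading comes with each control period).
- cams.snapshot(name): name is "scene" or "side" or "wrist"; returns (picture, depth): 420x560x3 uint8, red, green, blue; 420x560 float32, mm along the optical axis (not along the pixel's ray), 0 where there is no reading.
- cams.camera_model(name): a dict with "K" (3x3 intrinsics, pixels), "camera_from_world" (4x4, takes a point from world to camera coordinates). Camera axes: x right, y down, z forward; pixel columns grow to the right and rows downward; lengths in mm; the calibration is good to about 2 mm. A picture is of the moment at which its call begins: read the wrist's pose just before it. camera_model takes no time and is no camera call; for the wrist camera it gives the pose at the moment of the call.
- r.hand_in(): hands the job in, once; it reports no verdict.
The state is a dict: "time": time; "joint_pos": joint angles; "qd": joint speeds; "joint_efforts": joint torques, N m; "tool_pos": TCP position; "tcp_rot": TCP orientation; "ft_force": force on the tool from outside, world axes, zero at the start; "wrist_torque": the same for the moment, N m; "finger_gap": finger opening in mm.
Only numpy, scipy, OpenCV 4.12 (cv2) and the standard library are available. Lean on these libraries where they do the work, as an engineer would, in place of code of your own. Each camera call takes 0.05 s, during which the arm holds its last target.

## Working session

There is one attempt and no reset: what is moved stays moved. The work goes in short steps, Python scripts to look and compute and a tool call to move; the robot and the scene stay as the last step left them, time stands still between calls to the robot, and variables do not carry over. Pictures are saved under pics/ and viewed, and the job is handed in when it is done.

Besides the shell and the picture viewer there is one more tool, called by a JSON object that holds its "fn" and its "kwargs", one argument or row to a line. jog_arm: Moves the arm, as the interface text tells. Its arguments: {"type":"object","properties":{"offset":{"type":"array","items":{"type":"array","items":{"type":"number"}}},"delta_rot":{"type":"array","items":{"type":"array","items":{"type":"number"}}},"jaw":{"type":"array","items":{"type":"number"}},"newtons":{"type":"number"}},"required":["offset","delta_rot","jaw"]}

```bash
ls; mkdir -p pics; python3 - <<'E'
from bench import monitor,cams,r
import cv2,numpy as np
print(monitor.sense())
for n in ["scene","side","wrist"]:
    m=cams.camera_model(n); print(n,m)
    p,d=cams.snapshot(n); cv2.imwrite(f"pics/{n}0.png",p[:,:,::-1]); np.savez(f"pics/{n}0.npz",p=p,d=d,K=m["K"],T=m["camera_from_world"])
E
```

```text
pics
{'time': 0.0, 'joint_pos': array([ 6.17980713e+01,  7.51743743e+00,  8.53314063e+01,  1.97832144e-03,
        8.72594967e+01, -4.89405232e+00]), 'qd': array([ 0.11420255, -0.00448747,  0.02862463, -0.04282607,  0.04659308,
        0.14089979]), 'joint_efforts': array([-4.07533971e-04, -5.69402683e+01, -5.00549769e+01, -2.08755609e-04,
        1.49708125e-02,  3.47471564e-05]), 'tool_pos': array([237.11719438, 550.5539244 , 230.19974649]), 'tcp_rot': array([-1.79988788e+02,  1.07776917e-01,  6.66920377e+01]), 'ft_force': array([ 0.17714148, -0.35039775,  0.13600971]), 'wrist_torque': array([-0.02579945,  0.00982766,  0.05378067]), 'finger_gap': 85.7684176895567}
scene {'K': array([[434.23480014,   0.        , 272.21792377],
       [  0.        , 434.23480014, 210.37207399],
       [  0.        ,   0.        ,   1.        ]]), 'camera_from_world': array([[ 6.21744426e-01,  7.83220183e-01, -1.20276040e-04,
        -3.48326502e+02],
       [ 5.10276004e-01, -4.05189380e-01, -7.58577594e-01,
        -2.33743027e+02],
       [-5.94182016e-01,  4.71580017e-01, -6.51582704e-01,
        
[... 463 characters left out ...]
      [ 2.35839047e-01, -7.85574957e-01, -5.72059376e-01,
         1.62059962e+03],
       [ 0.00000000e+00,  0.00000000e+00,  0.00000000e+00,
         1.00000000e+00]])}
wrist {'K': array([[292.8368924 ,   0.        , 281.15057875],
       [  0.        , 292.8368924 , 209.32735648],
       [  0.        ,   0.        ,   1.        ]]), 'camera_from_world': array([[ 3.95623149e-01,  9.18411025e-01, -1.87433550e-03,
        -5.99473697e+02],
       [ 8.77956254e-01, -3.77595855e-01,  2.94302881e-01,
        -3.76273861e+01],
       [ 2.69583269e-01, -1.18078617e-01, -9.55710365e-01,
         3.79458206e+02],
       [ 0.00000000e+00,  0.00000000e+00,  0.00000000e+00,
         1.00000000e+00]])}
```

View pics/scene0.png

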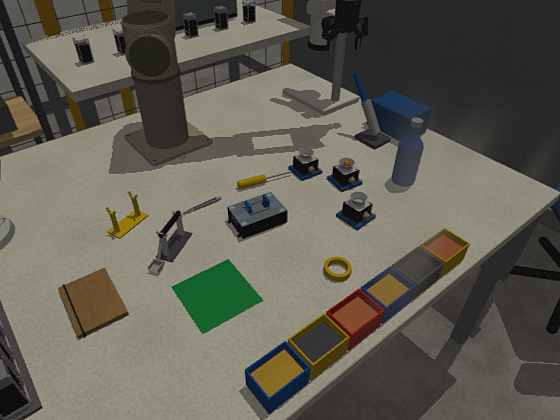

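View pics/side0.png

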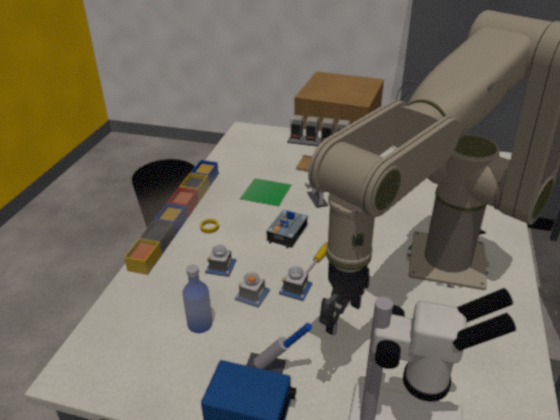

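View pics/wrist0.png

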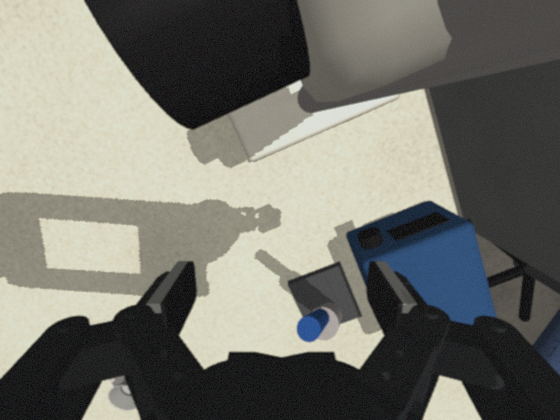

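The scene view shows the tray with cover at about (257,213), the heads at (305,163), (345,174, has an amber lens) and (357,210), the real rest with scoop at (172,240), the yellow decoy at (126,215) and the pad at (217,294). I'll build a 3-D map from depth.

```bash
cat > h.py <<'E'
import numpy as np,cv2
from scipy.spatial.transform import Rotation as R
def load(f):
    z=np.load(f); return z['p'],z['d'],z['K'],z['T']
def world(d,K,T):
    v,u=np.mgrid[:d.shape[0],:d.shape[1]]
    X=np.stack([(u-K[0,2])/K[0,0]*d,(v-K[1,2])/K[1,1]*d,d],-1)
    W=(X-T[:3,3])@T[:3,:3]
    W[d==0]=np.nan
    return W
def snap(n,f):
    from bench import cams,monitor
    s=monitor.sense(); m=cams.camera_model(n); p,d=cams.snapshot(n)
    np.savez(f"pics/{f}.npz",p=p,d=d,K=m["K"],T=m["camera_from_world"],tp=s['tool_pos'],tr=s['tcp_rot'])
    cv2.imwrite(f"pics/{f}.png",p[:,:,::-1]); return p,d,m["K"],m["camera_from_world"]
def proj(P,K,T):
    c=T[:3,:3]@np.asarray(P,float)+T[:3,3]; q=K@c; return q[:2]/q[2]
E
python3 - <<'E'
from h import *
p,d,K,T=load('pics/scene0.npz'); W=world(d,K,T)
for n,(u,v) in dict(tray=(257,213),a=(305,155),c=(346,164),b=(358,200),scoopgrip=(172,222),nose=(157,268),pad=(217,294),bench=(300,250),yell=(126,222),tape=(337,260),drv=(252,182),flask=(415,125),tw=(203,205)).items(): print(n,W[v,u].round(0))
# ortho map x 250..850, y -400..400
c=cv2.resize(p[130:350,50:450],(800,440),interpolation=cv2.INTER_LANCZOS4); cv2.imwrite('pics/z0.png',c[:,:,::-1])
c=cv2.resize(p[180:280,140:300],(800,500),interpolation=cv2.INTER_LANCZOS4); cv2.imwrite('pics/z1.png',c[:,:,::-1])
E
```

```text
tray [522. -19.  44.]
a [408. 245.  53.]
c [532. 289.  69.]
b [652. 212.  53.]
scoopgrip [ 455. -220.   79.]
nose [ 496. -294.    5.]
pad [ 647. -225.    4.]
bench [656.  11.  -1.]
yell [ 302. -283.    6.]
tape [746.  47.  14.]
drv [381.  68.  19.]
flask [633. 428. 189.]
tw [369. -90.   7.]
```

View pics/z0.png

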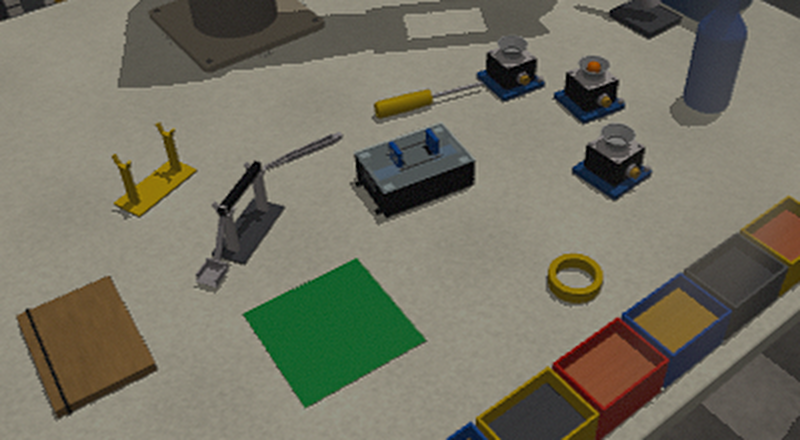

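View pics/z1.png

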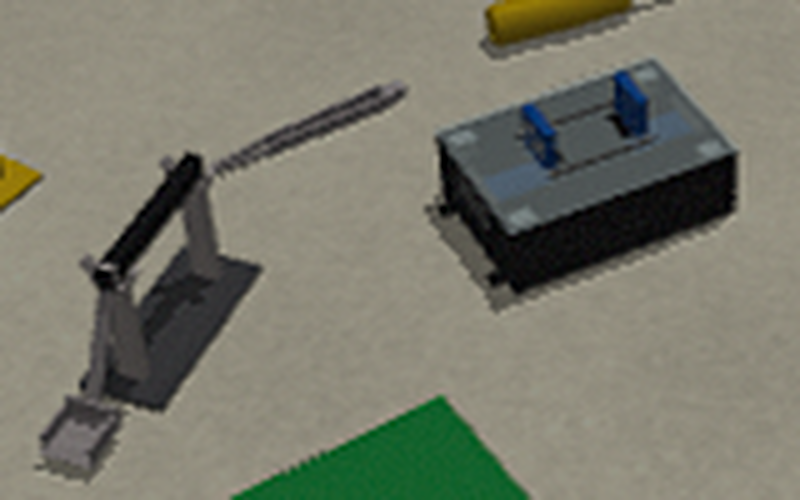

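```bash
cat >> h.py <<'E'
def plan(p1,rpy1,n=None,vmax=45,rmax=8.0,cur=None,rp=1):
    """rows for straight move to TCP p1, rpy1"""
    from bench import monitor
    if cur is None:
        s=monitor.sense(); cur=(s['tool_pos'],s['tcp_rot'])
    p0=np.array(cur[0],float); R0=R.from_euler('xyz',cur[1],degrees=True)
    R1=R.from_euler('xyz',rpy1,degrees=True); p1=np.array(p1,float)
    rv=(R0.inv()*R1).as_rotvec(degrees=True)
    if n is None: n=int(max(1,np.ceil(np.linalg.norm(p1-p0)/vmax),np.ceil(np.linalg.norm(rv)/rmax)))
    O=[];D=[]
    for i in range(n):
        Ri=R0*R.from_rotvec(rv*i/n,degrees=True)
        O.append((np.round(Ri.inv().apply((p1-p0)/n),rp)+0.).tolist()); D.append((np.round(rv/n,2)+0.).tolist())
    print('n',n);print('offset',O);print('rot',D)
    return p1,rpy1
E
python3 - <<'E'
from h import *
z=np.load('pics/wrist0.npz');K,T=z['K'],z['T']
from bench import monitor
s=monitor.sense()
Rt=R.from_euler('xyz',s['tcp_rot'],degrees=True).as_matrix()
c=-T[:3,:3].T@T[:3,3]
print('cam in tool',(Rt.T@(c-s['tool_pos'])).round(1)); print((T[:3,:3]@Rt).round(3))
plan([470,-20,330],[180,0,20])
E
```

```text
cam in tool [   0.4  -75.7 -142.1]
[[ 1.    -0.     0.   ]
 [ 0.     0.956 -0.294]
 [-0.     0.294  0.956]]
n 14
offset [[-30.9, 31.4, -7.1], [-29.0, 33.1, -7.1], [-27.0, 34.8, -7.1], [-24.9, 36.3, -7.1], [-22.8, 37.7, -7.1], [-20.6, 38.9, -7.1], [-18.3, 40.1, -7.1], [-15.9, 41.1, -7.1], [-13.5, 41.9, -7.1], [-11.0, 42.6, -7.1], [-8.5, 43.2, -7.1], [-6.0, 43.6, -7.1], [-3.4, 43.9, -7.1], [-0.9, 44.0, -7.1]]
rot [[0.0, 0.01, 3.34], [0.0, 0.01, 3.34], [0.0, 0.01, 3.34], [0.0, 0.01, 3.34], [0.0, 0.01, 3.34], [0.0, 0.01, 3.34], [0.0, 0.01, 3.34], [0.0, 0.01, 3.34], [0.0, 0.01, 3.34], [0.0, 0.01, 3.34], [0.0, 0.01, 3.34], [0.0, 0.01, 3.34], [0.0, 0.01, 3.34], [0.0, 0.01, 3.34]]
```

```bash
python3 - <<'E'
from h import *
p,d,K,T=load('pics/scene0.npz'); W=world(d,K,T)
hsv=cv2.cvtColor(p,cv2.COLOR_RGB2HSV).astype(int)
m=(abs(hsv[...,0]-110)<14)&(hsv[...,1]>120)&(hsv[...,2]>50)
n,l,st,ce=cv2.connectedComponentsWithStats(m.astype(np.uint8))
for i in range(1,n):
    if st[i,4]>8:
        w=W[l==i]; print(st[i],np.nanmedian(w,0).round(0),np.nanmax(w[:,2]).round(0))
# tray top plane pts
b=(W[...,2]>35)&(W[...,2]<52)&(abs(W[...,0]-515)<110)&(abs(W[...,1]+10)<110)
r=cv2.minAreaRect(W[b][:,:2].astype(np.float32)); print(r,b.sum())
# scoop grip: dark pts at z 70-90
b=(W[...,2]>72)&(W[...,2]<90)&(abs(W[...,0]-455)<70)&(abs(W[...,1]+230)<70)
r=cv2.minAreaRect(W[b][:,:2].astype(np.float32)); print('grip',r,b.sum())
g=(abs(hsv[...,0]-70)<15)&(hsv[...,1]>120)
w=W[g]; w=w[abs(w[:,2])<8]; print('pad',cv2.minAreaRect(w[:,:2].astype(np.float32)))
for nm,c in dict(a=(408,245),c=(532,289),b=(652,212)).items():
    b=(W[...,2]>3)&(W[...,2]<80)&(abs(W[...,0]-c[0])<60)&(abs(W[...,1]-c[1])<60)
    b2=b&(W[...,2]>64); q=W[b2]
    print(nm,np.nanmean(q,0).round(0),np.nanmin(q,0).round(0),np.nanmax(q,0).round(0))
E
```

```text
[354  73  13  29 150] [341. 534. 157.] 196.0
[371  91  60  28 823] [422. 654.  95.] 100.0
[289 165  33  14  99] [439. 215.   9.] 13.0
[327 175  35  15 108] [550. 270.  10.] 14.0
[556 184   4   7  14] [ 848. 1163. -245.] -236.0
[263 194   6  13  49] [510.  17.  61.] 72.0
[244 201   7  13  40] [506. -35.  66.] 72.0
[336 211  39  17 138] [679. 178.  10.] 14.0
[361 269  55  39 143] [879.  18.  54.] 58.0
[382 318   6   6  12] [925.   6.   9.] 13.0
[ 245  341   65   72 1339] [ 912. -261.   40.] 58.0
((505.11602783203125, -6.0966949462890625), (133.9003448486328, 98.15626525878906), 80.76658630371094) 1208
grip ((452.1607666015625, -225.86953735351562), (28.33434295654297, 91.1013412475586), 31.961788177490234) 187
pad ((596.0029907226562, -170.21536254882812), (205.1050262451172, 349.83740234375), 41.561546325683594)
a [411. 246.  68.] [391. 220.  64.] [437. 265.  73.]
c [525. 300.  68.] [503. 276.  64.] [548. 320.  74.]
b [653. 213.  68.] [635. 185.  64.] [679. 230.  73.]
```

```bash
python3 - <<'E'
from h import *
plan([500,0,330],[180,0,80.8],vmax=43)
E
```

```text
n 15
offset [[-26.8, 30.6, -6.6], [-27.3, 30.2, -6.6], [-27.8, 29.7, -6.6], [-28.3, 29.3, -6.6], [-28.7, 28.8, -6.6], [-29.2, 28.3, -6.6], [-29.7, 27.8, -6.6], [-30.1, 27.3, -6.6], [-30.6, 26.8, -6.6], [-31.0, 26.3, -6.6], [-31.4, 25.8, -6.6], [-31.8, 25.3, -6.6], [-32.3, 24.8, -6.6], [-32.7, 24.2, -6.6], [-33.1, 23.7, -6.6]]
rot [[0.0, 0.01, -0.94], [0.0, 0.01, -0.94], [0.0, 0.01, -0.94], [0.0, 0.01, -0.94], [0.0, 0.01, -0.94], [0.0, 0.01, -0.94], [0.0, 0.01, -0.94], [0.0, 0.01, -0.94], [0.0, 0.01, -0.94], [0.0, 0.01, -0.94], [0.0, 0.01, -0.94], [0.0, 0.01, -0.94], [0.0, 0.01, -0.94], [0.0, 0.01, -0.94], [0.0, 0.01, -0.94]]
```

{"fn": "jog_arm", "kwargs": {
  "offset": [
    [-27,31,-7],
    [-27,30,-7],
    [-28,30,-7],
    [-28,29,-7],
    [-29,29,-7],
    [-29,28,-7],
    [-30,28,-7],
    [-30,27,-7],
    [-31,27,-7],
    [-31,26,-7],
    [-31,26,-6],
    [-32,25,-6],
    [-32,25,-6],
    [-33,24,-6],
    [-33,24,-6],
    [0,0,0]
  ],
  "delta_rot": [
    [0,0,-0.94],
    [0,0,-0.94],
    [0,0,-0.94],
    [0,0,-0.94],
    [0,0,-0.94],
    [0,0,-0.94],
    [0,0,-0.94],
    [0,0,-0.94],
    [0,0,-0.94],
    [0,0,-0.94],
    [0,0,-0.94],
    [0,0,-0.94],
    [0,0,-0.94],
    [0,0,-0.94],
    [0,0,-0.94],
    [0,0,0]
  ],
  "jaw": [100,100,100,100,100,100,100,100,100,100,100,100,100,100,100,100]
}}

```text
time: 1.75
tool_pos: [508.7, -21.6, 329.6]
tcp_rot: [-179.7, 0.5, 81.7]
ft_force: [-1.0, 1.4, 0.2]
finger_gap: 85.6
```

```bash
python3 - <<'E'
from h import *
snap('wrist','w1')
E
```

```text
(no output)
```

View pics/w1.png

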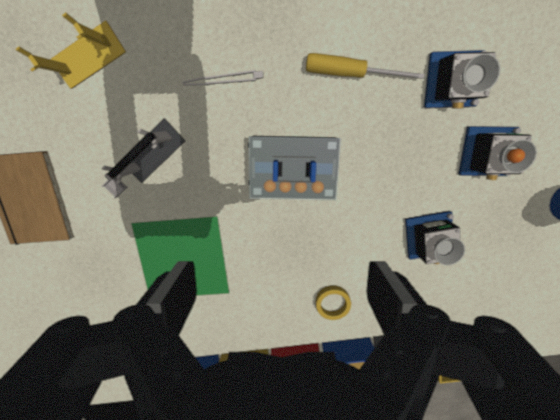

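The overview shows the cover at (293,167) with lugs at (276,170) and (313,170). The lenses are at (270–318,187), so tray +x is toward world +x. The heads are at (475,75), (516,156, fitted) and (444,247), the scoop at (130,160) and the pad at (183,256). Next: measure from this view.

```bash
python3 - <<'E'
from h import *
p,d,K,T=load('pics/w1.npz'); W=world(d,K,T)
hsv=cv2.cvtColor(p,cv2.COLOR_RGB2HSV).astype(int)
def near(x,y,r): return (abs(W[...,0]-x)<r)&(abs(W[...,1]-y)<r)
b=near(510,-6,95)&(W[...,2]>38)&(W[...,2]<52)
print('cover',cv2.minAreaRect(W[b][:,:2].astype(np.float32)),b.sum(),np.nanmedian(W[b][:,2]))
b=near(510,-6,50)&(W[...,2]>63)
n,l,st,ce=cv2.connectedComponentsWithStats(b.astype(np.uint8))
for i in range(1,n):
    w=W[l==i]; print('lug',st[i],w.mean(0).round(1),w[:,2].max().round(1))
g=(abs(hsv[...,0]-70)<15)&(hsv[...,1]>100)
n,l,st,ce=cv2.connectedComponentsWithStats(g.astype(np.uint8)); i=1+st[1:,4].argmax()
w=W[l==i]; print('pad',cv2.minAreaRect(w[:,:2].astype(np.float32)),np.nanmedian(w[:,2]))
b=near(455,-225,70)&(W[...,2]>74)&(W[...,2]<95)
print('grip',cv2.minAreaRect(W[b][:,:2].astype(np.float32)),b.sum(),np.nanmedian(W[b][:,2]))
for nm,c in dict(a=(410,246),c=(525,300),b=(655,213)).items():
    q=near(*c,50)&(W[...,2]>62); w=W[q]
    (cc,rr)=cv2.minEnclosingCircle(w[:,:2].astype(np.float32)); print(nm,cc,rr,np.nanmax(w[:,2]))
for (u,v) in [(270,187),(285,187),(302,187),(318,187)]: print(W[v,u].round(1))
c=cv2.resize(p[100:230,90:250],(800,650),interpolation=cv2.INTER_CUBIC); cv2.imwrite('pics/z2.png',c[:600,:,::-1])
E
```

```text
cover ((504.4073181152344, -4.760505676269531), (132.00669860839844, 92.11306762695312), 80.64542388916016) 5393 44.713873345693585
lug [273 161   5  21 103] [499.5 -30.7  68.9] 71.9
lug [310 162   7  21 109] [508.1  21.1  68.6] 70.7
lug [  133   261   427   159 30691] [5.002e+02 2.000e-01 4.082e+02] 430.9
lug [496 343   1   1   1] [505.9  44.  400.4] 400.4
lug [136 346   1   1   1] [485.5 -55.7 409. ] 409.0
lug [507 352   1   1   1] [504.9  43.8 405.1] 405.1
lug [519 365   1   1   1] [505.2  43.9 409.3] 409.3
lug [521 366   1   1   1] [504.9  43.9 409.9] 409.9
lug [490 377   1   1   1] [520.2  44.  399.1] 399.1
lug [144 392   1   1   1] [498.1 -55.8 411.7] 411.7
lug [553 401   1   1   1] [505.3  43.9 419.6] 419.6
lug [555 401   1   1   1] [504.6  43.8 420.1] 420.1
lug [559 405   1   1   1] [504.8  43.9 421. ] 421.0
pad ((632.767578125, -149.302001953125), (132.88998413085938, 305.58404541015625), 34.8216667175293) 1.8006748741462644
grip ((450.4356384277344, -221.9849853515625), (29.099994659423828, 89.58656311035156), 31.97711944580078) 620 79.23039892861553
a (414.7401123046875, 243.79425048828125) 23.326602935791016 71.70886663791235
c (526.2792358398438, 299.4971008300781) 23.508211135864258 73.96677055030882
b (656.7213134765625, 209.41046142578125) 23.089401245117188 71.51380585156694
[525.5 -42.9  45.3]
[529.  -20.9  43.9]
[532.6   4.2  44. ]
[535.9  27.8  44.7]
```

View pics/z2.png

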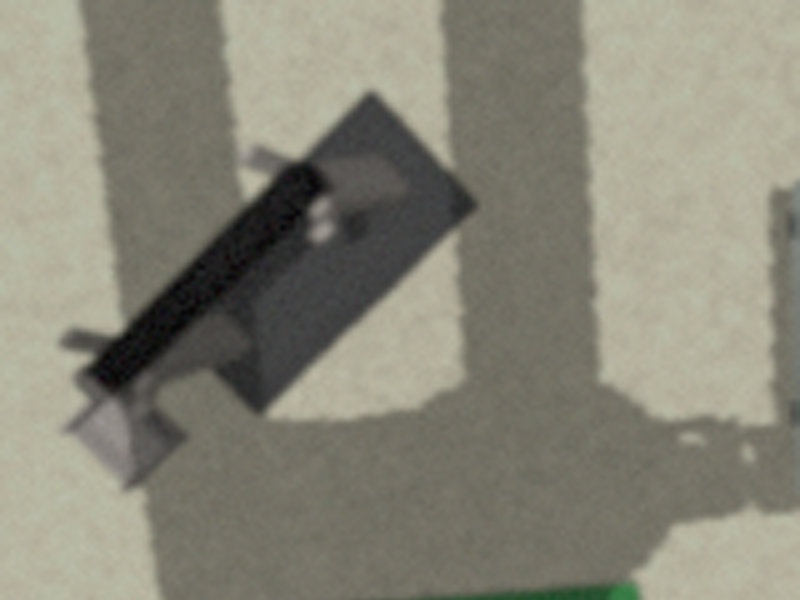

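```bash
python3 - <<'E'
from h import *
plan([504.2,-4.8,95],[180,0,80.65],vmax=43)
p,d,K,T=load('pics/w1.npz')
# pad corners in scene on z=2 plane
p,d,K,T=load('pics/scene0.npz'); W=world(d,K,T)
hsv=cv2.cvtColor(p,cv2.COLOR_RGB2HSV).astype(int)
g=((abs(hsv[...,0]-70)<15)&(hsv[...,1]>100)&(abs(W[...,2])<9)&(abs(W[...,0]-640)<150)&(abs(W[...,1]+170)<150)).astype(np.uint8)
n,l,st,ce=cv2.connectedComponentsWithStats(g); i=1+st[1:,4].argmax()
v,u=np.nonzero(l==i)
C=-T[:3,:3].T@T[:3,3]
ray=np.stack([(u-K[0,2])/K[0,0],(v-K[1,2])/K[1,1],np.ones(len(u))],1)@T[:3,:3]
P=C+ray*((2-C[2])/ray[:,2])[:,None]
print(cv2.minAreaRect(P[:,:2].astype(np.float32)))
E
```

```text
n 6
offset [[2.7, -0.8, 39.0], [2.6, -0.8, 39.0], [2.6, -0.8, 39.0], [2.5, -0.9, 39.0], [2.5, -0.9, 39.0], [2.4, -1.0, 39.0]]
rot [[-0.05, 0.08, 0.17], [-0.05, 0.08, 0.17], [-0.05, 0.08, 0.17], [-0.05, 0.08, 0.17], [-0.05, 0.08, 0.17], [-0.05, 0.08, 0.17]]
((642.2263793945312, -224.44993591308594), (148.329833984375, 149.5315399169922), 86.54236602783203)
```

{"fn": "jog_arm", "kwargs": {
  "offset": [
    [2.7,-0.8,39],
    [2.6,-0.8,39],
    [2.6,-0.8,39],
    [2.5,-0.9,39],
    [2.5,-0.9,39],
    [2.4,-1,39],
    [0,0,0]
  ],
  "delta_rot": [
    [-0.05,0.08,0.17],
    [-0.05,0.08,0.17],
    [-0.05,0.08,0.17],
    [-0.05,0.08,0.17],
    [-0.05,0.08,0.17],
    [-0.05,0.08,0.17],
    [0,0,0]
  ],
  "jaw": [100,100,100,100,100,100,100],
  "newtons": 40
}}

```text
time: 2.5
tool_pos: [502.0, 1.9, 88.0]
tcp_rot: [179.9, -0.2, 80.7]
ft_force: [-1.6, 0.1, -0.7]
finger_gap: 85.2
```

```bash
python3 - <<'E'
from h import *
snap('wrist','w2')
plan([504.2,-4.8,60],[180,0,80.65],n=3)
E
```

```text
n 3
offset [[-2.1, 0.3, 10.4], [-2.1, 0.4, 10.4], [-2.1, 0.4, 10.4]]
rot [[0.1, -0.07, 0.03], [0.1, -0.07, 0.03], [0.1, -0.07, 0.03]]
```

View pics/w2.png

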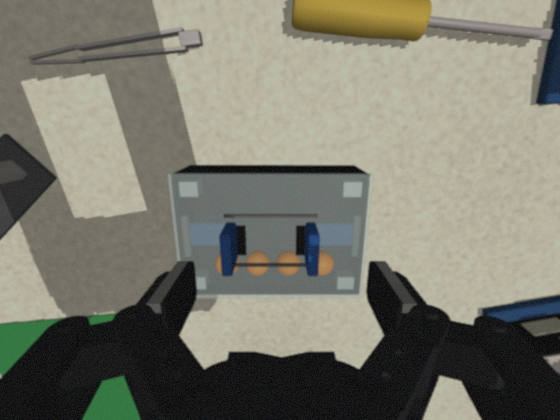

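{"fn": "jog_arm", "kwargs": {
  "offset": [
    [-2.1,0.3,10],
    [-2.1,0.4,10],
    [-2.1,0.4,8],
    [0,0,0]
  ],
  "delta_rot": [
    [0.1,-0.07,0],
    [0.1,-0.07,0],
    [0.1,-0.07,0],
    [0,0,0]
  ],
  "jaw": [100,100,100,100]
}}

```text
time: 2.95
tool_pos: [509.5, -5.0, 68.8]
tcp_rot: [179.4, -0.0, 80.8]
ft_force: [0.4, 0.6, 0.1]
finger_gap: 85.7
```

```bash
python3 - <<'E'
from h import *
plan([504.2,-4.8,43.5],[180,0,80.65],n=3)
E
```

```text
n 3
offset [[-0.2, -1.8, 8.4], [-0.2, -1.8, 8.4], [-0.2, -1.8, 8.4]]
rot [[0.21, 0.0, 0.06], [0.21, 0.0, 0.06], [0.21, 0.0, 0.06]]
```

```bash
python3 - <<'E'
from h import *
from bench import monitor,cams
for i in range(4):
    s=monitor.sense(); print(s['time'],s['tool_pos'].round(2),s['tcp_rot'].round(2),s['joint_pos'].round(2),s['qd'].round(2))
    if i<3: cams.snapshot('wrist')
E
```

```text
2.95 [509.49  -5.02  68.81] [ 1.7938e+02 -1.0000e-02  8.0820e+01] [-6.3200e+00  1.1300e+00  1.0961e+02 -2.0000e-02  6.8650e+01 -8.7130e+01] [-0.07 -0.99 -1.48  0.07  0.6   0.1 ]
3.0 [509.96  -5.01  69.48] [ 1.7932e+02 -2.0000e-02  8.0810e+01] [-6.3100e+00  1.0900e+00  1.0957e+02 -2.0000e-02  6.8660e+01 -8.7120e+01] [ 0.2  -0.44 -0.42  0.19  0.27  0.1 ]
3.05 [510.05  -4.96  69.73] [ 1.7931e+02 -2.0000e-02  8.0810e+01] [-6.3100e+00  1.0700e+00  1.0956e+02 -1.0000e-02  6.8680e+01 -8.7110e+01] [ 0.16 -0.33 -0.03 -0.03  0.06 -0.02]
3.1 [510.01  -4.89  69.76] [ 1.7931e+02 -2.0000e-02  8.0810e+01] [-6.3000e+00  1.0600e+00  1.0957e+02 -1.0000e-02  6.8680e+01 -8.7110e+01] [ 0.12 -0.02  0.17 -0.    0.05 -0.03]
```

{"fn": "jog_arm", "kwargs": {
  "offset": [
    [0,-2,7],
    [0,-2,7],
    [0,-1.5,6],
    [0,-0.5,3],
    [0,0,1]
  ],
  "delta_rot": [
    [0.2,0,0],
    [0.2,0,0],
    [0.2,0,0],
    [0,0,0],
    [0,0,0]
  ],
  "jaw": [100,100,100,100,100]
}}

```text
time: 3.6
tool_pos: [504.2, -4.0, 44.5]
tcp_rot: [179.9, -0.0, 80.8]
ft_force: [0.0, -0.0, 0.0]
finger_gap: 85.6
```

{"fn": "jog_arm", "kwargs": {
  "offset": [
    [0,0,0.5],
    [0,0,0],
    [0,0,0],
    [0,0,0],
    [0,0,0],
    [0,0,0]
  ],
  "delta_rot": [
    [0,0,0],
    [0,0,0],
    [0,0,0],
    [0,0,0],
    [0,0,0],
    [0,0,0]
  ],
  "jaw": [0,0,0,0,0,0],
  "newtons": 40
}}

```text
time: 4.2
tool_pos: [505.7, -4.4, 45.9]
tcp_rot: [179.7, -0.0, 80.8]
ft_force: [0.1, 0.1, -1.9]
finger_gap: 45.8
```

```bash
python3 - <<'E'
from h import *
snap('wrist','w3')
E
```

```text
(no output)
```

View pics/w3.png

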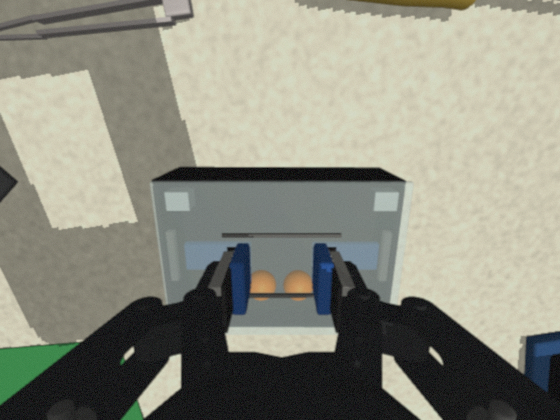

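The view shows both lugs at (240,278) and (323,278) pinched in. The gap is 45.8, so both look fully in. Lifting.

{"fn": "jog_arm", "kwargs": {
  "offset": [
    [0,0,-6],
    [0,0,-8],
    [0,0,-12],
    [0,0,-18],
    [0,0,-18],
    [0,0,-12],
    [0,0,-6]
  ],
  "delta_rot": [
    [0,0,0],
    [0,0,0],
    [0,0,0],
    [0,0,0],
    [0,0,0],
    [0,0,0],
    [0,0,0]
  ],
  "jaw": [0,0,0,0,0,0,0]
}}

```text
time: 4.95
tool_pos: [504.5, -4.2, 131.6]
tcp_rot: [179.8, -0.0, 80.8]
ft_force: [-0.0, -0.7, -1.2]
finger_gap: 45.7
```

```bash
python3 - <<'E'
from h import *
snap('scene','s1')
plan([641,-223,128],[180,0,86.5],vmax=40)
E
```

```text
n 7
offset [[-27.8, 24.2, 0.7], [-28.1, 23.8, 0.7], [-28.4, 23.4, 0.7], [-28.8, 23.0, 0.7], [-29.1, 22.5, 0.7], [-29.4, 22.1, 0.7], [-29.7, 21.7, 0.7]]
rot [[0.04, 0.0, -0.81], [0.04, 0.0, -0.81], [0.04, 0.0, -0.81], [0.04, 0.0, -0.81], [0.04, 0.0, -0.81], [0.04, 0.0, -0.81], [0.04, 0.0, -0.81]]
```

View pics/s1.png

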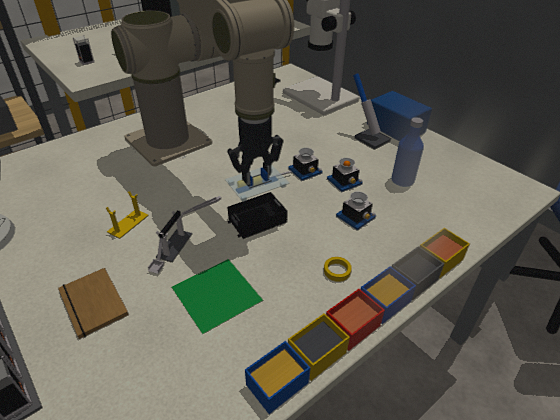

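The cover is lifted off at (257,182), held level above the open tray. Moving to the pad.

{"fn": "jog_arm", "kwargs": {
  "offset": [
    [-15,12,0],
    [-25,20,0],
    [-29,23,0.5],
    [-29,23,0.5],
    [-29,23,0.5],
    [-29,22,0.5],
    [-20,17,0.5],
    [-15,11,0.5],
    [-8,5,0.5],
    [-2,1,0]
  ],
  "delta_rot": [
    [0,0,-0.6],
    [0,0,-0.6],
    [0,0,-0.6],
    [0,0,-0.6],
    [0,0,-0.6],
    [0,0,-0.6],
    [0,0,-0.6],
    [0,0,-0.6],
    [0,0,-0.6],
    [0,0,-0.3]
  ],
  "jaw": [0,0,0,0,0,0,0,0,0,0]
}}

```text
time: 6.0
tool_pos: [638.7, -229.3, 122.8]
tcp_rot: [-179.9, -0.2, 86.9]
ft_force: [0.1, 0.5, -1.7]
finger_gap: 45.5
```

```bash
python3 - <<'E'
from h import *
plan([641,-223,40],[180,0,86.5],n=6)
E
```

```text
n 6
offset [[1.0, 0.4, 13.8], [1.0, 0.4, 13.8], [1.0, 0.3, 13.8], [1.1, 0.3, 13.8], [1.1, 0.3, 13.8], [1.1, 0.3, 13.8]]
rot [[-0.02, -0.03, 0.07], [-0.02, -0.03, 0.07], [-0.02, -0.03, 0.07], [-0.02, -0.03, 0.07], [-0.02, -0.03, 0.07], [-0.02, -0.03, 0.07]]
```

{"fn": "jog_arm", "kwargs": {
  "offset": [
    [1,0.4,14],
    [1,0.4,18],
    [1,0.3,20],
    [1,0.3,18],
    [1,0.3,12],
    [1,0.3,8],
    [0,0,4],
    [0,0,2]
  ],
  "delta_rot": [
    [0,0,0],
    [0,0,0],
    [0,0,0],
    [0,0,0],
    [0,0,0],
    [0,0,0],
    [0,0,0],
    [0,0,0]
  ],
  "jaw": [0,0,0,0,0,0,0,0]
}}

```text
time: 6.8
tool_pos: [637.6, -215.2, 18.5]
tcp_rot: [-179.6, -0.3, 87.1]
ft_force: [0.2, 0.7, -1.0]
finger_gap: 45.5
```

```bash
python3 - <<'E'
from h import *
snap('scene','s2'); p=cv2.imread('pics/s2.png')
cv2.imwrite('pics/z3.png',cv2.resize(p[210:350,140:320],None,fx=4,fy=4,interpolation=cv2.INTER_CUBIC))
E
```

```text
(no output)
```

View pics/z3.png

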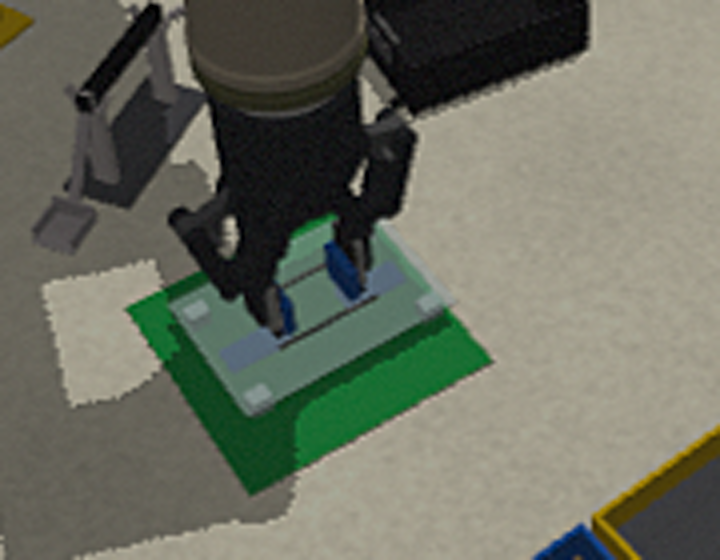

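{"fn": "jog_arm", "kwargs": {
  "offset": [
    [-3,2,-2],
    [-4,2,-1],
    [-3,1,0],
    [-1,0,0],
    [0,0,0]
  ],
  "delta_rot": [
    [0,0,0],
    [0,0,0],
    [0,0,0],
    [0,0,0],
    [0,0,0]
  ],
  "jaw": [0,0,0,0,0]
}}

```text
time: 7.35
tool_pos: [644.8, -229.3, 25.3]
tcp_rot: [-180.0, -0.2, 87.1]
ft_force: [0.6, 0.4, -0.8]
finger_gap: 45.7
```

{"fn": "jog_arm", "kwargs": {
  "offset": [
    [1,-0.5,2],
    [1,-0.5,2],
    [0.5,0,2],
    [0,0,1],
    [0,0,0.5]
  ],
  "delta_rot": [
    [0,0,0],
    [0,0,0],
    [0,0,0],
    [0,0,0],
    [0,0,0]
  ],
  "jaw": [0,0,0,0,0]
}}

```text
time: 7.85
tool_pos: [643.6, -226.3, 17.1]
tcp_rot: [-179.9, -0.2, 87.1]
ft_force: [-0.7, 0.4, -1.0]
finger_gap: 45.7
```

{"fn": "jog_arm", "kwargs": {
  "offset": [
    [0,0,1],
    [0,0,1],
    [0,0,0.5]
  ],
  "delta_rot": [
    [0,0,0],
    [0,0,0],
    [0,0,0]
  ],
  "jaw": [0,0,0]
}}

```text
time: 8.15
tool_pos: [643.9, -226.2, 16.4]
tcp_rot: [-180.0, -0.2, 87.1]
ft_force: [-1.4, 0.5, 1.3]
finger_gap: 45.7
```

{"fn": "jog_arm", "kwargs": {
  "offset": [
    [0,0,0],
    [0,0,0],
    [0,0,0],
    [0,0,-10],
    [0,0,-25],
    [0,0,-40],
    [0,0,-40],
    [0,0,-20],
    [0,0,-5]
  ],
  "delta_rot": [
    [0,0,0],
    [0,0,0],
    [0,0,0],
    [0,0,0],
    [0,0,0],
    [0,0,0],
    [0,0,0],
    [0,0,0],
    [0,0,0]
  ],
  "jaw": [70,100,100,100,100,100,100,100,100]
}}

```text
time: 9.05
tool_pos: [642.8, -226.3, 162.0]
tcp_rot: [-179.8, -0.3, 87.1]
ft_force: [0.0, 0.1, 0.6]
finger_gap: 84.9
```

```bash
python3 - <<'E'
from h import *
p,d,K,T=snap('wrist','w4'); W=world(d,K,T)
b=(abs(W[...,0]-642)<100)&(abs(W[...,1]+224)<100)&(W[...,2]>11)&(W[...,2]<21)
print('cover',cv2.minAreaRect(W[b][:,:2].astype(np.float32)),np.nanmedian(W[b][:,2]))
E
```

```text
cover ((644.3358154296875, -225.42044067382812), (132.0350799560547, 92.22869873046875), 87.05819702148438) 15.729498949832868
```

View pics/w4.png

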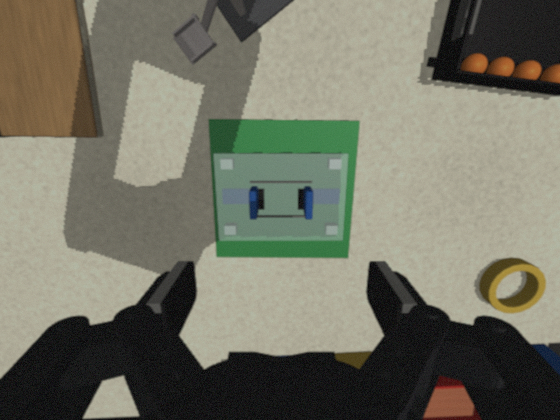

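Cover lies level on the pad: centre (644,−225), top 15.7 mm, lugs sprung out at (253,200) and (309,200). The lenses stay in the tray at (475–553,64–74). Next, the scoop.

```bash
python3 - <<'E'
from h import *
plan([452,-222,175],[180,0,32],vmax=25)
p,d,K,T=load('pics/w1.npz'); W=world(d,K,T)
b=(abs(W[...,0]-455)<60)&(abs(W[...,1]+225)<60)&(W[...,2]>74)&(W[...,2]<90)&(p.max(2)<45)
print('grip',cv2.minAreaRect(W[b][:,:2].astype(np.float32)),b.sum(),np.nanmedian(W[b][:,2]))
E
```

```text
n 8
offset [[-0.7, -23.9, -1.5], [-3.5, -23.6, -1.5], [-6.3, -23.0, -1.6], [-9.0, -22.1, -1.6], [-11.6, -20.9, -1.6], [-14.1, -19.3, -1.6], [-16.3, -17.5, -1.6], [-18.3, -15.4, -1.6]]
rot [[-0.03, -0.02, 6.89], [-0.03, -0.02, 6.89], [-0.03, -0.02, 6.89], [-0.03, -0.02, 6.89], [-0.03, -0.02, 6.89], [-0.03, -0.02, 6.89], [-0.03, -0.02, 6.89], [-0.03, -0.02, 6.89]]
grip ((449.4193115234375, -219.0050811767578), (9.774248123168945, 83.45512390136719), 31.94144630432129) 463 79.37825414438343
```

{"fn": "jog_arm", "kwargs": {
  "offset": [
    [-1,-20,-1],
    [-3,-24,-1],
    [-6,-24,-1],
    [-9,-23,-1],
    [-12,-22,-1],
    [-14,-20,-1],
    [-13,-15,-1],
    [-8,-8,0],
    [-3,-3,0]
  ],
  "delta_rot": [
    [0,0,5.5],
    [0,0,6.8],
    [0,0,7],
    [0,0,7],
    [0,0,7],
    [0,0,7],
    [0,0,7],
    [0,0,5],
    [0,0,2]
  ],
  "jaw": [100,100,100,100,100,100,100,100,100]
}}

```text
time: 10.0
tool_pos: [452.4, -215.5, 156.2]
tcp_rot: [-178.8, 0.5, 30.6]
ft_force: [0.3, 0.3, 0.4]
finger_gap: 85.2
```

```bash
python3 - <<'E'
from h import *
p,d,K,T=snap('wrist','w5'); W=world(d,K,T)
b=(abs(W[...,0]-455)<60)&(abs(W[...,1]+225)<60)&(W[...,2]>74)&(W[...,2]<95)
bb=b&(p.max(2)<50)
for m in(b,bb):
    print('grip',cv2.minAreaRect(W[m][:,:2].astype(np.float32)),m.sum(),np.nanmedian(W[m][:,2]))
from bench import monitor; s=monitor.sense(); print(s['tool_pos'],s['tcp_rot'],s['joint_pos'].round(2))
E
```

```text
grip ((450.65185546875, -222.4798583984375), (29.190601348876953, 89.19335174560547), 32.26847839355469) 1517 79.2899880551702
grip ((448.77105712890625, -220.07281494140625), (9.653605461120605, 83.1122055053711), 32.06842041015625) 1142 79.50965764102443
[ 452.08928853 -215.32392988  155.90910457] [-178.79620631    0.5308583    30.56344417] [-3.1410e+01 -3.9100e+00  1.0487e+02  1.0000e-01  8.0350e+01 -6.1980e+01]
```

View pics/w5.png

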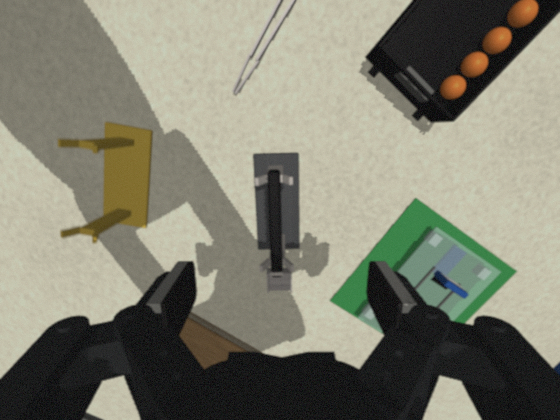

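```bash
python3 - <<'E'
from h import *
plan([450.4,-222.6,54],[180,0,32.07],n=6)
E
```

```text
n 6
offset [[-0.7, 1.3, 17.0], [-0.7, 1.2, 17.0], [-0.8, 1.1, 17.0], [-0.8, 1.1, 17.0], [-0.8, 1.0, 17.0], [-0.9, 0.9, 17.0]]
rot [[-0.2, 0.09, -0.25], [-0.2, 0.09, -0.25], [-0.2, 0.09, -0.25], [-0.2, 0.09, -0.25], [-0.2, 0.09, -0.25], [-0.2, 0.09, -0.25]]
```

{"fn": "jog_arm", "kwargs": {
  "offset": [
    [-0.7,1.3,12],
    [-0.7,1.2,17],
    [-0.8,1.1,18],
    [-0.8,1.1,18],
    [-0.8,1,12],
    [-0.9,0.9,7],
    [0,0,3],
    [0,0,1]
  ],
  "delta_rot": [
    [-0.2,0.09,-0.25],
    [-0.2,0.09,-0.25],
    [-0.2,0.09,-0.25],
    [-0.2,0.09,-0.25],
    [-0.2,0.09,-0.25],
    [-0.2,0.09,-0.25],
    [0,0,0],
    [0,0,0]
  ],
  "jaw": [80,60,60,60,60,60,60,60]
}}

```text
time: 10.85
tool_pos: [447.7, -220.7, 54.1]
tcp_rot: [-179.6, 0.1, 32.7]
ft_force: [-0.8, -0.9, -0.3]
finger_gap: 51.5
```

```bash
python3 - <<'E'
from h import *
plan([450.4,-222.6,54],[180,0,32.07],n=4)
E
```

```text
n 4
offset [[0.3, 0.8, 0.0], [0.3, 0.8, 0.0], [0.3, 0.8, 0.0], [0.3, 0.8, 0.0]]
rot [[-0.1, 0.04, 0.17], [-0.1, 0.04, 0.17], [-0.1, 0.04, 0.17], [-0.1, 0.04, 0.17]]
```

{"fn": "jog_arm", "kwargs": {
  "offset": [
    [0.6,1.5,0],
    [0.6,1.5,0],
    [0.2,0.5,0],
    [0,0,0]
  ],
  "delta_rot": [
    [-0.2,0,0.3],
    [-0.1,0,0.3],
    [0,0,0],
    [0,0,0]
  ],
  "jaw": [40,30,30,30],
  "newtons": 60
}}

```text
time: 11.25
tool_pos: [452.5, -223.8, 55.8]
tcp_rot: [179.9, 0.1, 32.1]
ft_force: [-0.5, 0.1, -0.5]
finger_gap: 25.4
```

{"fn": "jog_arm", "kwargs": {
  "offset": [
    [-0.5,-0.9,0.6],
    [-0.3,-0.5,0.5],
    [0,0,0]
  ],
  "delta_rot": [
    [0,0,0],
    [0,0,0],
    [0,0,0]
  ],
  "jaw": [30,30,30]
}}

```text
time: 11.55
tool_pos: [451.6, -223.3, 55.5]
tcp_rot: [179.8, 0.0, 32.1]
ft_force: [0.1, -0.3, -0.9]
finger_gap: 25.7
```

Close enough. Close the jaws.

{"fn": "jog_arm", "kwargs": {
  "offset": [
    [-0.4,-0.5,1],
    [0,0,0],
    [0,0,0],
    [0,0,0],
    [0,0,0]
  ],
  "delta_rot": [
    [0,0,0],
    [0,0,0],
    [0,0,0],
    [0,0,0],
    [0,0,0]
  ],
  "jaw": [20,10,0,0,0]
}}

```text
time: 12.05
tool_pos: [451.0, -223.1, 54.6]
tcp_rot: [179.8, 0.0, 32.1]
ft_force: [0.0, 1.0, -0.6]
finger_gap: 8.9
```

```bash
python3 - <<'E'
from h import *
snap('wrist','w6')
E
```

```text
(no output)
```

View pics/w6.png

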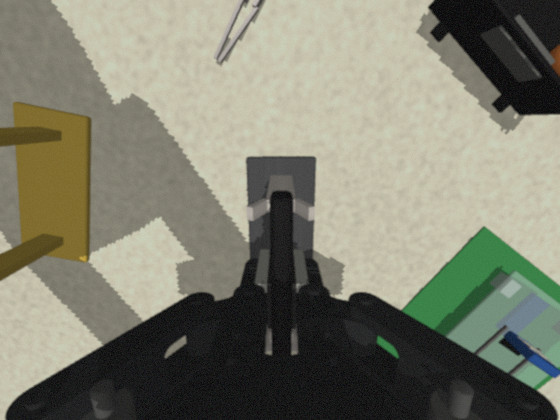

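{"fn": "jog_arm", "kwargs": {
  "offset": [
    [0,0,-8],
    [0,0,-15],
    [0,0,-22],
    [0,0,-22],
    [0,0,-15],
    [0,0,-6]
  ],
  "delta_rot": [
    [0,0,0],
    [0,0,0],
    [0,0,0],
    [0,0,0],
    [0,0,0],
    [0,0,0]
  ],
  "jaw": [0,0,0,0,0,0]
}}

```text
time: 12.7
tool_pos: [449.3, -221.9, 145.9]
tcp_rot: [-179.9, 0.1, 32.1]
ft_force: [-0.0, 0.5, 0.1]
finger_gap: 8.9
```

```bash
cat >> h.py <<'E'
def orange(p,minA=15):
    hsv=cv2.cvtColor(p,cv2.COLOR_RGB2HSV).astype(int)
    m=((hsv[...,0]>4)&(hsv[...,0]<16)&(hsv[...,1]>170)&(hsv[...,2]>90)).astype(np.uint8)
    n,l,st,ce=cv2.connectedComponentsWithStats(m)
    return [(ce[i],st[i]) for i in range(1,n) if st[i,4]>=minA]
def atz(uv,z,K,T):
    C=-T[:3,:3].T@T[:3,3]; r=np.array([(uv[0]-K[0,2])/K[0,0],(uv[1]-K[1,2])/K[1,1],1])@T[:3,:3]
    return C+r*(z-C[2])/r[2]
def totray(P,c=(504.4,-4.8),yaw=-9.35):
    a=np.deg2rad(yaw); d=np.asarray(P)[:2]-c; return np.array([d@[np.cos(a),np.sin(a)],d@[-np.sin(a),np.cos(a)]])
def fromtray(x,y,c=(504.4,-4.8),yaw=-9.35):
    a=np.deg2rad(yaw); return np.array(c)+x*np.array([np.cos(a),np.sin(a)])+y*np.array([-np.sin(a),np.cos(a)])
E
python3 - <<'E'
from h import *
snap('scene','s3'); snap('side','d3')
for f in ('w4','w5','s3'):
    p,d,K,T=load(f'pics/{f}.npz')
    for c,st in orange(p): 
        P=atz(c,16,K,T); print(f,c.round(1),st[2:],P.round(1),'tray',totray(P).round(1))
for f,(u0,v0,u1,v1) in dict(s3=(120,120,300,280),d3=(220,150,400,300)).items():
    p=cv2.imread(f'pics/{f}.png'); cv2.imwrite(f'pics/{f}z.png',cv2.resize(p[v0:v1,u0:u1],None,fx=3.7,fy=3.7,interpolation=cv2.INTER_CUBIC))
E
```

```text
w4 [476.4  63.1] [ 23  19 343] [527.9 -44.   16. ] tray [ 29.5 -34.9]
w4 [502.9  66.4] [ 24  19 343] [531.8 -19.7  16. ] tray [ 29.5 -10.2]
w4 [529.6  69.8] [ 24  19 345] [535.9   5.   16. ] tray [29.5 14.7]
w4 [553.8  73.7] [ 13  18 188] [540.2  27.6  16. ] tray [30.1 37.8]
w5 [523.8  11.6] [ 29  25 541] [542.8  29.6  16. ] tray [32.3 40.1]
w5 [498.   39.2] [ 28  26 506] [538.3   3.   16. ] tray [32.2 13.2]
w5 [475.   63.6] [ 25  24 465] [534.1 -21.7  16. ] tray [ 32.1 -11.8]
w5 [453.5  86.4] [ 24  24 430] [530.  -45.7  16. ] tray [ 32.  -36.2]
s3 [346.6 162.8] [ 6  5 20] [478.8 354.6  16. ] tray [-83.6 350.5]
```

View pics/s3z.png

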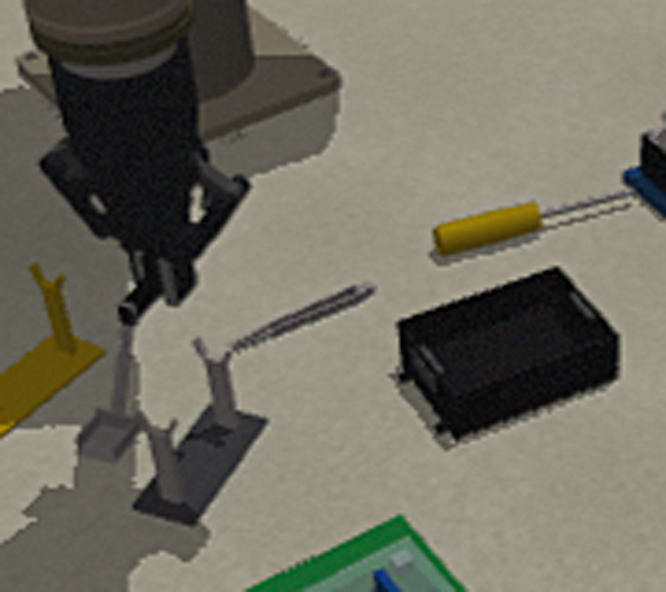

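View pics/d3z.png

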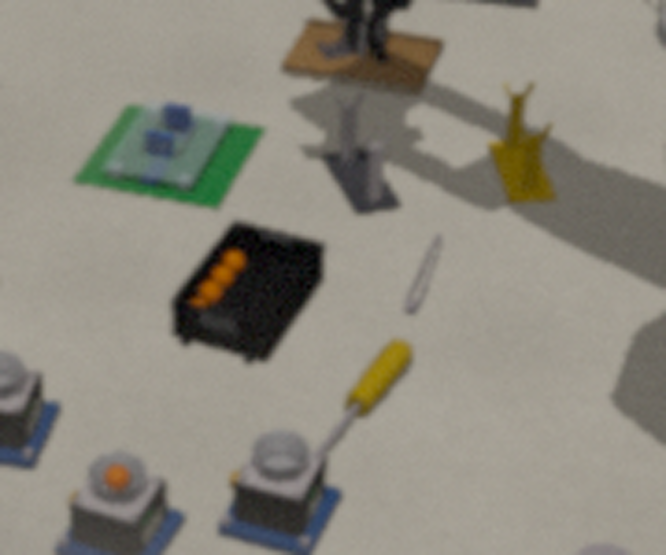

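```bash
cat >> h.py <<'E'
GT=np.array([0,-0.7,-18.4])   # scoop grip centre in tool frame
def pose(pt,pw,yaw,th,GT=GT):
    """tool pose so that scoop point pt (scoop frame rel. grip) is at world pw, scoop yaw, nose-down th"""
    rpy=[180+th if th<0 else -180+th,0,yaw+90]
    Rt=R.from_euler('xyz',rpy,degrees=True)
    # scoop->tool: x_s=tool y, y_s=tool x, z_s=-tool z
    q=np.array([pt[1],pt[0],-pt[2]])+GT
    return np.asarray(pw)-Rt.apply(q),rpy
NOSE=np.array([100,0,-65.]); POCK=np.array([85,0,-53.5])
def scoopat(pt,GT=GT):
    from bench import monitor
    s=monitor.sense(); Rt=R.from_euler('xyz',s['tcp_rot'],degrees=True)
    return s['tool_pos']+Rt.apply(np.array([pt[1],pt[0],-pt[2]])+GT)
def nose():
    P=scoopat(NOSE); print('nose world',P.round(1),'tray',totray(P).round(1))
E
python3 - <<'E'
from h import *
p,rpy=pose(NOSE,[*fromtray(8,-36),65],-9.35,5); print(p.round(1),rpy)
plan(p,rpy,vmax=25)
nose()
E
```

```text
[412.8 -26.2 120.1] [-175, 0, 80.65]
n 9
offset [[8.1, -20.6, 2.8], [10.0, -19.7, 2.9], [11.9, -18.6, 3.1], [13.6, -17.4, 3.2], [15.2, -16.0, 3.3], [16.6, -14.5, 3.3], [17.9, -12.8, 3.4], [19.0, -11.1, 3.4], [20.0, -9.2, 3.4]]
rot [[0.51, -0.22, -5.39], [0.51, -0.22, -5.39], [0.51, -0.22, -5.39], [0.51, -0.22, -5.39], [0.51, -0.22, -5.39], [0.51, -0.22, -5.39], [0.51, -0.22, -5.39], [0.51, -0.22, -5.39], [0.51, -0.22, -5.39]]
nose world [ 501.9 -306.    98.5] tray [  46.5 -297.6]
```

{"fn": "jog_arm", "kwargs": {
  "offset": [
    [6,-16,2],
    [9,-20,3],
    [12,-20,3],
    [14,-19,3],
    [16,-18,3],
    [18,-16,3],
    [19,-13,3],
    [15,-8,2],
    [8,-4,1],
    [3,-2,0]
  ],
  "delta_rot": [
    [0.4,-0.2,-4],
    [0.5,-0.2,-5.5],
    [0.5,-0.2,-6],
    [0.5,-0.2,-6],
    [0.5,-0.2,-6],
    [0.5,-0.2,-6],
    [0.5,-0.2,-6],
    [0.5,-0.2,-4],
    [0.3,-0.2,-2],
    [0.2,0,-1]
  ],
  "jaw": [0,0,0,0,0,0,0,0,0,0]
}}

```text
time: 13.8
tool_pos: [401.6, -31.4, 114.8]
tcp_rot: [-174.2, -0.1, 80.4]
ft_force: [0.7, 0.4, -0.7]
finger_gap: 8.6
```

```bash
python3 - <<'E'
from h import *
nose()
p,rpy=pose(NOSE,[*fromtray(8,-36),25],-9.35,5); print(p.round(1),rpy)
plan(p,rpy,n=5)
p,d,K,T=snap('scene','s4'); snap('wrist','w7'); im=cv2.imread('pics/s4.png')
uv=proj(scoopat(NOSE),K,T); print(uv); 
im2=cv2.resize(im[130:270,150:330],None,fx=4,fy=4,interpolation=cv2.INTER_CUBIC)
cv2.circle(im2,(int((uv[0]-150)*4),int((uv[1]-130)*4)),4,(0,0,255),1)
cv2.imwrite('pics/s4z.png',im2)
E
```

```text
nose world [494.4 -47.1  58.4] tray [ -3.  -43.3]
[412.8 -26.2  80.1] [-175, 0, 80.65]
n 5
offset [[1.4, 2.7, 6.7], [1.4, 2.7, 6.7], [1.4, 2.7, 6.7], [1.4, 2.7, 6.7], [1.4, 2.7, 6.7]]
rot [[-0.16, -0.03, -0.06], [-0.16, -0.03, -0.06], [-0.16, -0.03, -0.06], [-0.16, -0.03, -0.06], [-0.16, -0.03, -0.06]]
[241.29870467 207.7789859 ]
```

View pics/s4z.png

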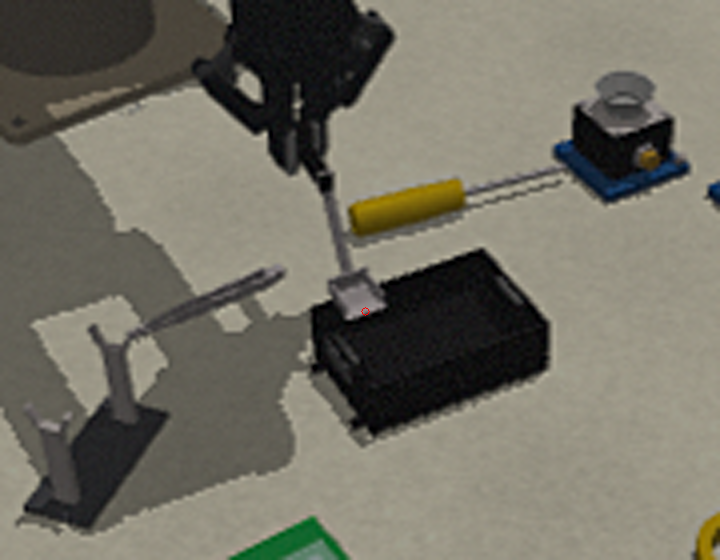

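View pics/w7.png

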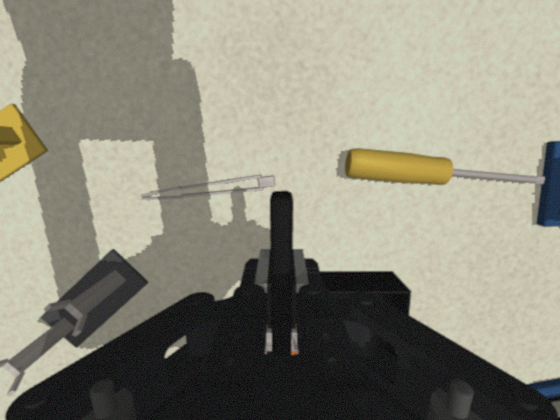

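Projected nose (red circle) sits on the real nose edge, so the grasp model holds. Descending into the tray.

{"fn": "jog_arm", "kwargs": {
  "offset": [
    [1.5,2.5,3],
    [1.5,3,6],
    [1.5,3,8],
    [1,3,8],
    [0.5,1,4],
    [0,0.5,1],
    [0,0,0]
  ],
  "delta_rot": [
    [-0.2,0,0],
    [-0.2,0,0],
    [-0.2,0,0],
    [-0.2,0,0],
    [0,0,0],
    [0,0,0],
    [0,0,0]
  ],
  "jaw": [0,0,0,0,0,0,0]
}}

```text
time: 14.6
tool_pos: [414.3, -29.9, 80.7]
tcp_rot: [-175.1, -0.0, 79.9]
ft_force: [-0.7, -0.6, -0.5]
finger_gap: 9.0
```

```bash
python3 - <<'E'
from h import *
nose()
p,rpy=pose(NOSE,[*fromtray(8,-36),12],-9.35,5); print(p.round(1),rpy)
plan(p,rpy,n=4)
E
```

```text
nose world [507.8 -46.6  25.8] tray [ 10.1 -40.7]
[412.8 -26.2  67.1] [-175, 0, 80.65]
n 4
offset [[0.9, -0.2, 3.4], [0.9, -0.2, 3.4], [0.9, -0.2, 3.4], [0.9, -0.2, 3.4]]
rot [[0.03, -0.03, -0.19], [0.03, -0.03, -0.19], [0.03, -0.03, -0.19], [0.03, -0.03, -0.19]]
```

{"fn": "jog_arm", "kwargs": {
  "offset": [
    [1,-0.5,3],
    [1.2,-0.5,4],
    [1.2,-0.5,3.5],
    [0.6,0,2],
    [0,0,0.5],
    [0,0,0]
  ],
  "delta_rot": [
    [0,0,-0.2],
    [0,0,-0.3],
    [0,0,-0.2],
    [0,0,0],
    [0,0,0],
    [0,0,0]
  ],
  "jaw": [0,0,0,0,0,0]
}}

```text
time: 15.2
tool_pos: [412.5, -25.1, 67.3]
tcp_rot: [-175.2, -0.1, 80.7]
ft_force: [-0.4, -0.5, -0.5]
finger_gap: 8.5
```

```bash
python3 - <<'E'
from h import *
nose()
p,rpy=pose(NOSE,[*fromtray(8,-36),8],-9.35,5); print(p.round(1),rpy)
plan(p,rpy,n=2)
p,d,K,T=snap('side','d5'); im=cv2.imread('pics/d5.png')
im2=cv2.resize(im[190:260,240:330],None,fx=8,fy=8,interpolation=cv2.INTER_CUBIC)
uv=proj(scoopat(NOSE),K,T)
cv2.circle(im2,(int((uv[0]-240)*8),int((uv[1]-190)*8)),5,(0,0,255),1)
cv2.imwrite('pics/d5z.png',im2)
E
```

```text
nose world [506.3 -40.4  12.5] tray [  7.7 -34.8]
[412.8 -26.2  63.1] [-175, 0, 80.65]
n 2
offset [[-0.5, 0.4, 2.1], [-0.5, 0.4, 2.1]]
rot [[0.08, -0.06, 0.01], [0.08, -0.06, 0.01]]
```

View pics/d5z.png

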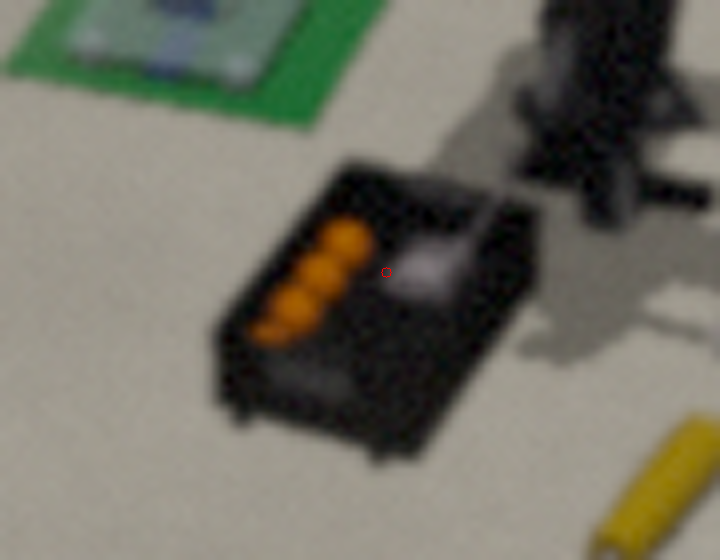

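{"fn": "jog_arm", "kwargs": {
  "offset": [
    [-0.5,0,1.5],
    [-0.4,0,1.5],
    [-0.3,0,1.2],
    [0,0,0.8],
    [0,0,0.5]
  ],
  "delta_rot": [
    [0.1,0,0],
    [0.1,0,0],
    [0,0,0],
    [0,0,0],
    [0,0,0]
  ],
  "jaw": [0,0,0,0,0]
}}

```text
time: 15.75
tool_pos: [412.8, -26.6, 62.5]
tcp_rot: [-175.1, -0.1, 80.7]
ft_force: [-0.7, -0.1, 4.3]
finger_gap: 9.1
```

```bash
python3 - <<'E'
from h import *
nose()
from bench import monitor; s=monitor.sense(); print(s['ft_force'],s['wrist_torque'])
E
```

```text
nose world [506.5 -41.9   7.5] tray [  8.1 -36.3]
[-0.69665221 -0.10335334  4.29284642] [-0.02213175 -0.07045685  0.02149623]
```

{"fn": "jog_arm", "kwargs": {
  "offset": [
    [0,3,0.2],
    [0,4,0.3],
    [0,4,0.3],
    [0,4,0.3],
    [0,4,0.3],
    [0,3,0.3],
    [0,2,0.3]
  ],
  "delta_rot": [
    [0,0,0],
    [0,0,0],
    [0,0,0],
    [0,0,0],
    [0,0,0],
    [0,0,0],
    [0,0,0]
  ],
  "jaw": [0,0,0,0,0,0,0]
}}

```text
time: 16.45
tool_pos: [439.9, -31.1, 59.6]
tcp_rot: [-175.2, -0.1, 80.6]
ft_force: [-1.6, 0.7, 5.1]
finger_gap: 9.0
```

```bash
python3 - <<'E'
from h import *
nose()
E
```

```text
nose world [533.8 -46.5   4.9] tray [ 35.7 -36.4]
```

{"fn": "jog_arm", "kwargs": {
  "offset": [
    [0,2,0.2],
    [0,2,0.2],
    [0,2,0.2],
    [0,1.5,0.2],
    [0,1,0]
  ],
  "delta_rot": [
    [0,0,0],
    [0,0,0],
    [0,0,0],
    [0,0,0],
    [0,0,0]
  ],
  "jaw": [0,0,0,0,0]
}}

```text
time: 16.95
tool_pos: [445.3, -31.9, 59.6]
tcp_rot: [-174.6, -0.1, 80.7]
ft_force: [-7.2, 0.7, 12.2]
finger_gap: 8.5
```

```bash
python3 - <<'E'
from h import *
nose()
p,d,K,T=snap('side','d6'); im=cv2.imread('pics/d6.png')
im2=cv2.resize(im[190:260,240:330],None,fx=8,fy=8,interpolation=cv2.INTER_CUBIC)
cv2.imwrite('pics/d6z.png',im2)
E
```

```text
nose world [538.5 -47.1   3.8] tray [ 40.6 -36.2]
```

View pics/d6z.png

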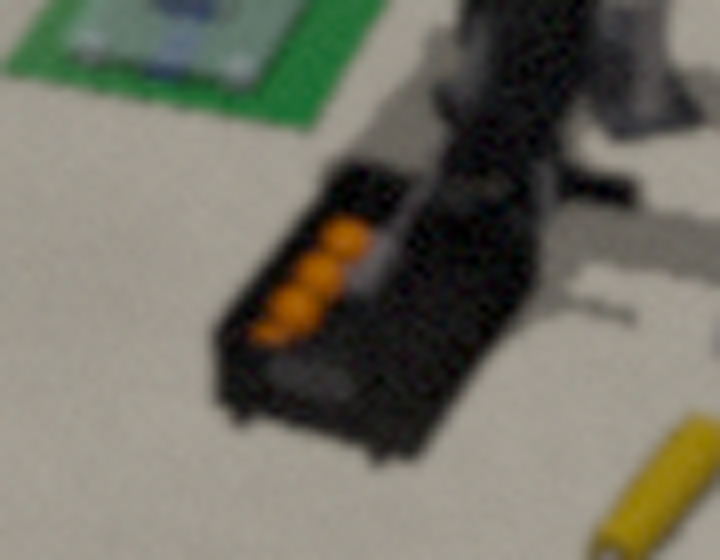

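{"fn": "jog_arm", "kwargs": {
  "offset": [
    [0,1.5,-0.6],
    [0,2,-0.3],
    [0,2,0],
    [0,2,0],
    [0,2,0]
  ],
  "delta_rot": [
    [-0.3,0,0],
    [-0.2,0,0],
    [0,0,0],
    [0,0,0],
    [0,0,0]
  ],
  "jaw": [0,0,0,0,0]
}}

```text
time: 17.5
tool_pos: [445.6, -32.0, 60.0]
tcp_rot: [-173.7, -0.1, 80.7]
ft_force: [-15.2, 2.7, 19.8]
finger_gap: 9.1
```

```bash
python3 - <<'E'
from h import *
nose()
for n in('side','scene'):
    p,d,K,T=snap(n,n+'7'); print(n,orange(p,5)); W=world(d,K,T)
    uv=proj(scoopat(POCK),K,T); print(uv)
    w=[int(uv[0])-30,int(uv[1])-25]
    im=cv2.imread(f'pics/{n}7.png'); im2=cv2.resize(im[w[1]:w[1]+50,w[0]:w[0]+60],None,fx=12,fy=12,interpolation=cv2.INTER_CUBIC)
    cv2.circle(im2,(int((uv[0]-w[0])*12),int((uv[1]-w[1])*12)),5,(0,255,0),1)
    cv2.imwrite(f'pics/{n}7z.png',im2)
E
```

```text
nose world [538.  -47.    2.8] tray [ 40.  -36.2]
side [(array([181.16666667, 187.33333333]), array([179, 187,   5,   2,   6], dtype=int32)), (array([281.61904762, 222.19047619]), array([279, 218,   7,  10,  21], dtype=int32)), (array([275.25, 229.  ]), array([272, 223,   8,  10,  20], dtype=int32)), (array([251.11764706, 278.58823529]), array([249, 277,   5,   4,  17], dtype=int32))]
[283.30810231 221.60671479]
scene [(array([346.45454545, 162.95454545]), array([344, 161,   6,   5,  22], dtype=int32)), (array([343.5, 325.5]), array([340, 322,   8,   8,   8], dtype=int32))]
[249.81578315 226.01327216]
```

View pics/side7z.png

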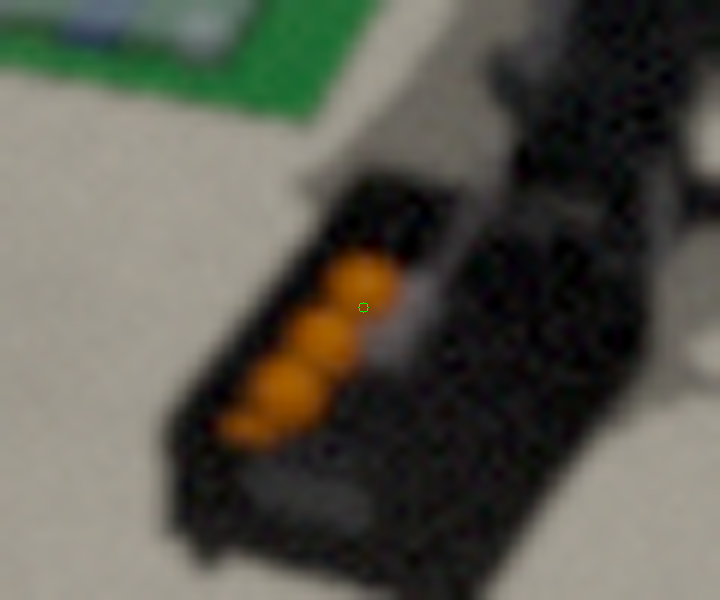

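View pics/scene7z.png

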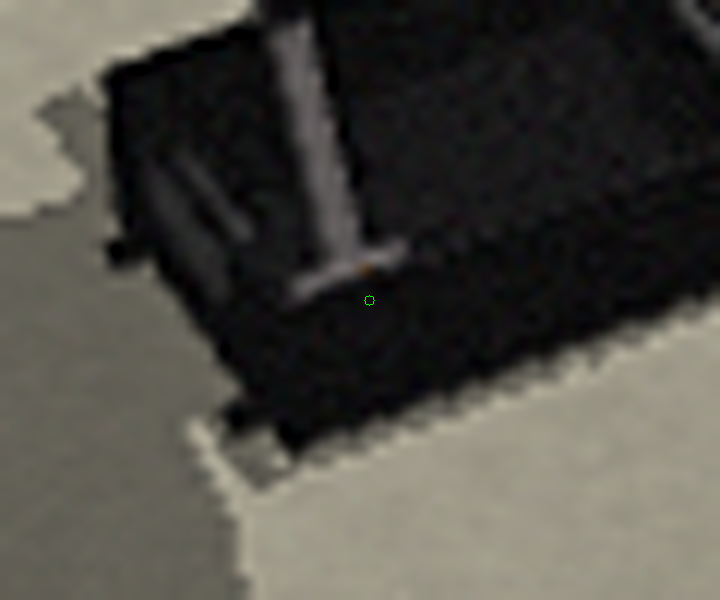

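{"fn": "jog_arm", "kwargs": {
  "offset": [
    [0,0,-0.3],
    [0,0.5,0],
    [0,1,0],
    [0,1,0]
  ],
  "delta_rot": [
    [-0.8,0,0],
    [-0.8,0,0],
    [-0.4,0,0],
    [-0.3,0,0]
  ],
  "jaw": [0,0,0,0]
}}

```text
time: 18.0
tool_pos: [444.9, -31.8, 58.8]
tcp_rot: [-175.6, -0.1, 80.7]
ft_force: [-8.4, 0.9, 10.2]
finger_gap: 9.1
```

```bash
python3 - <<'E'
from h import *
nose()
for n in('side','scene'):
    p,d,K,T=snap(n,n+'8'); 
    uv=proj(scoopat(POCK),K,T); print(uv)
    for q in ([*fromtray(45,-36),42],[*fromtray(32,-36),26],[*fromtray(27,-36),29]): print(n,proj(q,K,T).round(1))
    w=[int(uv[0])-30,int(uv[1])-25]
    im=cv2.imread(f'pics/{n}8.png'); im2=cv2.resize(im[w[1]:w[1]+50,w[0]:w[0]+60],None,fx=12,fy=12,interpolation=cv2.INTER_CUBIC)
    cv2.circle(im2,(int((uv[0]-w[0])*12),int((uv[1]-w[1])*12)),5,(0,255,0),1)
    cv2.imwrite(f'pics/{n}8z.png',im2)
E
```

```text
nose world [539.1 -47.1   4.7] tray [ 41.1 -36.1]
[283.16113486 221.27086908]
side [278.1 214. ]
side [281.7 218.8]
side [283.1 218.4]
[249.91695065 225.74071818]
scene [252.9 222.7]
scene [250.8 224.4]
scene [249.8 222.3]
```

View pics/side8z.png

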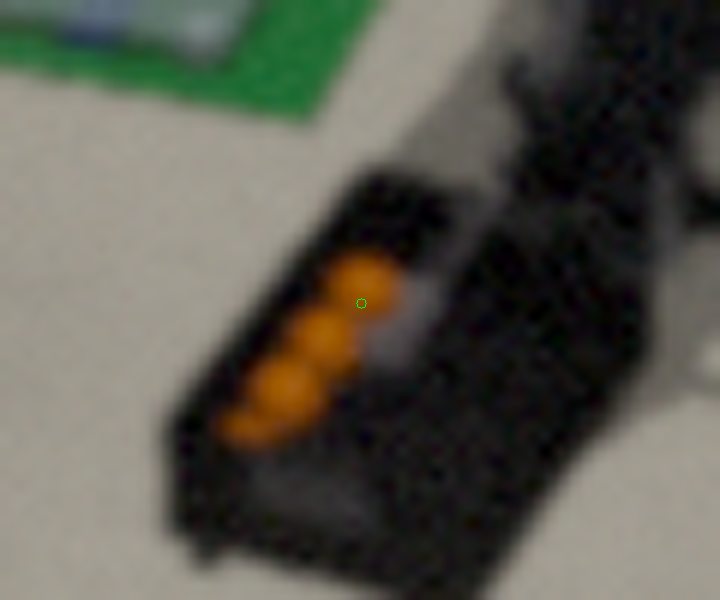

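View pics/scene8z.png

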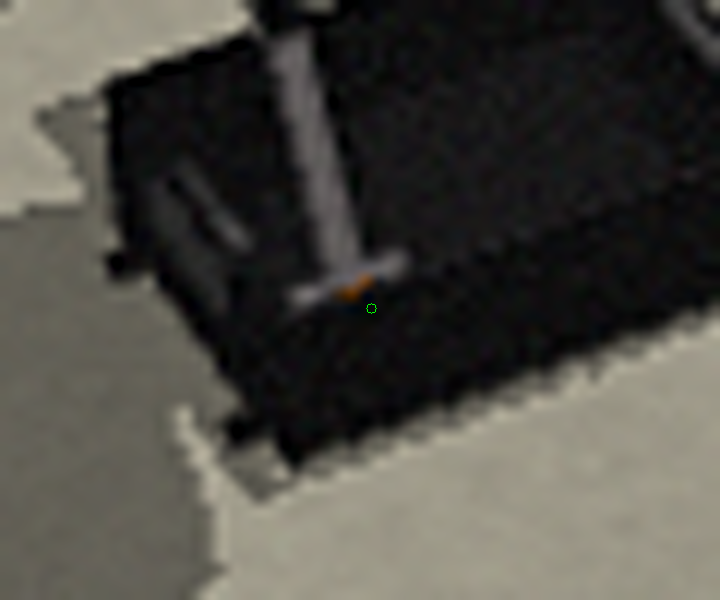

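The orange cap now shows against the scoop's back wall at scene (355,290 in the crop), so the lens has climbed into the pocket. Backing off slightly, levelling, and lifting.

{"fn": "jog_arm", "kwargs": {
  "offset": [
    [0,-1.5,-1.5],
    [0,-2.5,-2],
    [0,-3,-2],
    [0,-3,-3],
    [0,-2,-5],
    [0,-2,-8],
    [0,-1,-10],
    [0,0,-10],
    [0,0,-6],
    [0,0,-3]
  ],
  "delta_rot": [
    [-0.5,0,0],
    [-1,0,0],
    [-1.5,0,0],
    [-1.5,0,0],
    [-1.5,0,0],
    [-1.5,0,0],
    [-1.5,0,0],
    [-1,0,0],
    [-0.5,0,0],
    [0,0,0]
  ],
  "jaw": [0,0,0,0,0,0,0,0,0,0]
}}

```text
time: 19.1
tool_pos: [424.8, -28.4, 107.7]
tcp_rot: [173.2, -0.1, 80.7]
ft_force: [0.3, 0.5, -0.9]
finger_gap: 9.0
```

```bash
python3 - <<'E'
from h import *
nose()
for n in('side','scene'):
    p,d,K,T=snap(n,n+'9'); 
    uv=proj(scoopat(POCK),K,T); print(uv)
    w=[int(uv[0])-30,int(uv[1])-25]
    im=cv2.imread(f'pics/{n}9.png'); im2=cv2.resize(im[w[1]:w[1]+50,w[0]:w[0]+60],None,fx=10,fy=10,interpolation=cv2.INTER_CUBIC)
    cv2.circle(im2,(int((uv[0]-w[0])*10),int((uv[1]-w[1])*10)),5,(0,255,0),1)
    cv2.imwrite(f'pics/{n}9z.png',im2)
E
```

```text
nose world [527.5 -45.1  73.2] tray [ 29.4 -36. ]
[286.81156709 205.96777575]
[246.57764626 203.04831147]
```

View pics/side9z.png

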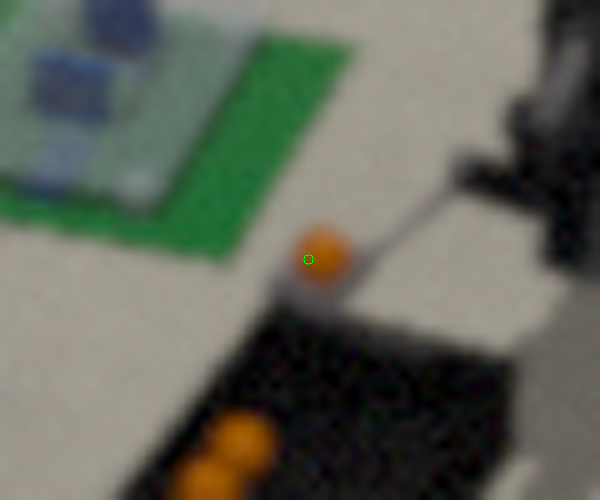

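View pics/scene9z.png

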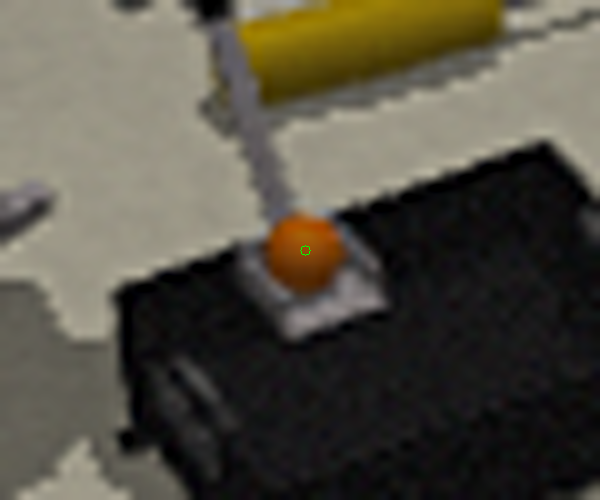

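The side and scene views show the lens seated in the pocket, matching the predicted point. Now I'll check reach for the tipping poses by fitting the arm geometry.

```bash
python3 - <<'E'
from h import *
from bench import monitor
from scipy.optimize import least_squares
s=monitor.sense(); print(s['joint_pos'].round(2),s['tool_pos'],s['tcp_rot'])
D=[([61.798,7.517,85.331,0,87.26,-4.89],[237.117,550.554,230.2]),([-6.31,1.09,109.57,0,68.66,-87.12],[509.96,-5.01,69.48]),([-31.41,-3.91,104.87,.1,80.35,-61.98],[452.09,-215.32,155.91]),(s['joint_pos'],s['tool_pos'])]
def fk(q,x):
    a1,d1,L2,L3,ph,L,e=x; q=np.deg2rad(q)
    t=q[1]+q[2]; T=t+q[4]
    r=a1+L2*np.sin(q[1])+L3*np.sin(t+ph)+L*np.sin(T); z=d1+L2*np.cos(q[1])+L3*np.cos(t+ph)+L*np.cos(T)
    return np.array([r*np.cos(q[0])-e*np.sin(q[0]),r*np.sin(q[0])+e*np.cos(q[0]),z])
f=lambda x:np.concatenate([fk(q,x)-p for q,p in D]+[(x-x0)*np.array([.02,.02,.01,.01,2,.02,0.01])])
x0=np.array([50,350,400,400,0,300,51.])
o=least_squares(f,x0); print(o.x.round(2),[ (fk(q,o.x)-p).round(1) for q,p in D])
E
```

```text
[-10.97 -23.02 126.38   0.29  69.89 -91.77] [425.10242625 -28.46876978 107.74096484] [ 1.73240954e+02 -7.18049217e-02  8.07214255e+01]
[8.3000e-01 3.1547e+02 3.6800e+02 5.5615e+02 1.1000e-01 3.6077e+02
 5.1760e+01] [array([-0.5,  0.2, -0.1]), array([-0. ,  0.7,  0.1]), array([ 0.1, -0.2, -0. ]), array([-0.3, -1.1,  0.1])]
```

```bash
python3 - <<'E'
from h import *
A=np.array([414.7,243.8]); psi=24.4; u=np.array([np.cos(np.deg2rad(psi)),np.sin(np.deg2rad(psi))])
p,rpy=pose(NOSE,[*(A-16*u),88],psi,-6); print(p.round(1),rpy)
plan(p,rpy,vmax=22)
E
```

```text
[305.8 194.4 124. ] [174, 0, 114.4]
n 12
offset [[16.7, -12.6, -2.8], [17.3, -11.7, -2.7], [17.9, -10.9, -2.6], [18.4, -10.0, -2.5], [18.9, -9.1, -2.4], [19.3, -8.2, -2.3], [19.7, -7.2, -2.2], [20.1, -6.3, -2.1], [20.3, -5.3, -1.9], [20.6, -4.3, -1.8], [20.8, -3.3, -1.7], [20.9, -2.3, -1.6]]
rot [[0.06, 0.31, -2.79], [0.06, 0.31, -2.79], [0.06, 0.31, -2.79], [0.06, 0.31, -2.79], [0.06, 0.31, -2.79], [0.06, 0.31, -2.79], [0.06, 0.31, -2.79], [0.06, 0.31, -2.79], [0.06, 0.31, -2.79], [0.06, 0.31, -2.79], [0.06, 0.31, -2.79], [0.06, 0.31, -2.79]]
```

```bash
python3 - <<'E'
from h import *
A=np.array([414.7,243.8]); psi=24.4; u=np.array([np.cos(np.deg2rad(psi)),np.sin(np.deg2rad(psi))])
p,rpy=pose(NOSE,[*(A-18*u),90],psi,10); print(p.round(1),rpy)
plan(p,rpy,vmax=22)
E
```

```text
[316.6 199.3 153.1] [-170, 0, 114.4]
n 12
offset [[17.3, -11.5, -5.1], [17.8, -10.7, -4.9], [18.3, -9.9, -4.7], [18.8, -9.1, -4.5], [19.2, -8.3, -4.3], [19.6, -7.5, -4.2], [19.9, -6.6, -4.0], [20.2, -5.7, -3.9], [20.5, -4.8, -3.8], [20.7, -3.9, -3.7], [20.8, -2.9, -3.7], [21.0, -2.0, -3.7]]
rot [[1.36, -0.09, -2.82], [1.36, -0.09, -2.82], [1.36, -0.09, -2.82], [1.36, -0.09, -2.82], [1.36, -0.09, -2.82], [1.36, -0.09, -2.82], [1.36, -0.09, -2.82], [1.36, -0.09, -2.82], [1.36, -0.09, -2.82], [1.36, -0.09, -2.82], [1.36, -0.09, -2.82], [1.36, -0.09, -2.82]]
```

{"fn": "jog_arm", "kwargs": {
  "offset": [
    [8,-5,-7],
    [13,-8,-7],
    [17,-10,-6],
    [18,-9,-5],
    [19,-9,-5],
    [19,-8,-4],
    [19,-7,-4],
    [19,-6,-4],
    [19,-5,-4],
    [19,-4,-3],
    [18,-3,-3],
    [15,-2,-2],
    [10,-1,-1],
    [5,0,0],
    [2,0,0]
  ],
  "delta_rot": [
    [0.5,0,-1.2],
    [1,0,-2],
    [1.2,0,-2.6],
    [1.2,0,-2.6],
    [1.2,0,-2.6],
    [1.2,0,-2.6],
    [1.3,0,-2.7],
    [1.3,0,-2.7],
    [1.4,0,-2.8],
    [1.4,0,-2.8],
    [1.4,0,-2.8],
    [1.2,0,-2.3],
    [1,0,-1.8],
    [0.5,0,-1],
    [0.2,0,-0.5]
  ],
  "jaw": [0,0,0,0,0,0,0,0,0,0,0,0,0,0,0]
}}

```text
time: 20.7
tool_pos: [314.6, 199.2, 161.3]
tcp_rot: [-169.0, -1.2, 115.7]
ft_force: [1.1, -0.1, -0.6]
finger_gap: 8.9
```

```bash
cat >> h.py <<'E'
def look(n,f,pt,z=10,half=(30,25),marks=()):
    p,d,K,T=snap(n,f); uv=proj(pt,K,T); w=[int(uv[0])-half[0],int(uv[1])-half[1]]
    im=p[w[1]:w[1]+2*half[1],w[0]:w[0]+2*half[0],::-1]; im2=cv2.resize(im,None,fx=z,fy=z,interpolation=cv2.INTER_CUBIC)
    for m in marks:
        a=proj(m,K,T); cv2.circle(im2,(int((a[0]-w[0]+.5)*z),int((a[1]-w[1]+.5)*z)),4,(0,255,0),1)
    cv2.imwrite(f'pics/{f}z.png',im2)
E
python3 - <<'E'
from h import *
A=np.array([414.7,243.8]); psi=24.4; u=np.array([np.cos(np.deg2rad(psi)),np.sin(np.deg2rad(psi))])
nose(); print('want',A-18*u)
p,rpy=pose(NOSE,[*(A-18*u),84],psi,14); 
plan(p,rpy,n=4)
look('scene','s10',[*A,90],marks=[scoopat(NOSE),scoopat(POCK),[*A,70]])
look('side','d10',[*A,90],marks=[scoopat(NOSE),scoopat(POCK),[*A,70]])
E
```

```text
nose world [393.9 238.9  96.6] tray [-148.6  222.5]
want [398.30769411 236.36412026]
n 4
offset [[-0.3, 2.0, 1.7], [-0.3, 2.0, 1.6], [-0.2, 2.0, 1.6], [-0.2, 2.0, 1.6]]
rot [[0.76, -0.24, 0.38], [0.76, -0.24, 0.38], [0.76, -0.24, 0.38], [0.76, -0.24, 0.38]]
```

View pics/s10z.png

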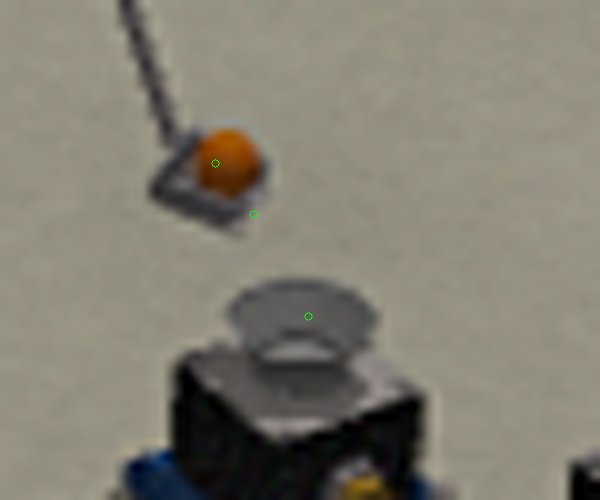

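View pics/d10z.png

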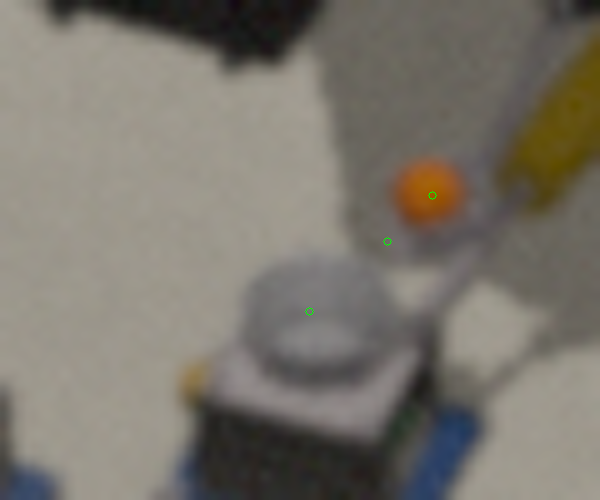

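Lens still in pocket and the scoop is aligned with hood A. The nose marks agree within about 1–2 mm. Next, closing in, then tipping about the nose.

```bash
cat >> h.py <<'E'
def chain(ps,rp=1):
    """rows through list of (pos,rpy), from current pose"""
    from bench import monitor
    s=monitor.sense(); p0=s['tool_pos'];R0=R.from_euler('xyz',s['tcp_rot'],degrees=True);O=[];D=[]
    for p,rpy in ps:
        R1=R.from_euler('xyz',rpy,degrees=True)
        O.append((np.round(R0.inv().apply(np.array(p)-p0),rp)+0.).tolist()); D.append((np.round((R0.inv()*R1).as_rotvec(degrees=True),1)+0.).tolist()); p0=np.array(p);R0=R1
    print(len(O));print(O);print(D)
E
python3 - <<'E'
from h import *
A=np.array([414.7,243.8]); psi=24.4; u=np.array([np.cos(np.deg2rad(psi)),np.sin(np.deg2rad(psi))])
n0=scoopat(NOSE); n1=np.array([*(A-16*u),77])
ps=[]
for i,th in enumerate([12,14,17,20,22,24,25]):
    f=min(1,(i+1)/6); ps.append(pose(NOSE,n0+(n1-n0)*f,psi,th))
chain(ps)
E
```

```text
7
[[2.6, 2.3, 1.3], [-0.6, 3.2, -0.4], [-0.6, 4.2, -2.2], [-0.6, 4.3, -2.2], [-0.6, 3.6, -0.6], [-0.6, 3.7, -0.7], [0.0, 0.8, -1.7]]
[[1.0, -1.0, 1.4], [2.0, 0.0, 0.0], [3.0, 0.0, 0.0], [3.0, 0.0, 0.0], [2.0, 0.0, 0.0], [2.0, 0.0, 0.0], [1.0, 0.0, 0.0]]
```

{"fn": "jog_arm", "kwargs": {
  "offset": [
    [1.0,2.3,0.8],
    [0,3.2,0],
    [0,4.2,-1.5],
    [0,4.3,-2],
    [-0.4,3.6,-0.6],
    [-0.4,2.5,-0.7],
    [0,0.8,-1]
  ],
  "delta_rot": [
    [1,-0.4,0.6],
    [2,-0.4,0.4],
    [3,-0.2,0.3],
    [3,0,0.1],
    [2,0,0],
    [2,0,0],
    [1,0,0]
  ],
  "jaw": [0,0,0,0,0,0,0]
}}

```text
time: 21.5
tool_pos: [337.1, 205.6, 159.4]
tcp_rot: [-154.4, 0.4, 113.8]
ft_force: [-0.8, 0.3, -2.0]
finger_gap: 8.9
```

```bash
python3 - <<'E'
from h import *
from bench import monitor
A=np.array([414.7,243.8]); psi=24.4; u=np.array([np.cos(np.deg2rad(psi)),np.sin(np.deg2rad(psi))])
s=monitor.sense(); print(s['tool_pos'].round(1),s['tcp_rot'].round(1))
n0=scoopat(NOSE); print(n0.round(1)); n1=np.array([*(A-16*u),76]); print(n1)
ps=[]
th0=s['tcp_rot'][0]+180
for i,th in enumerate([28,31,34,37,39,41,43,45]):
    f=min(1,(i+1)/4); ps.append(pose(NOSE,n0+(n1-n0)*f,psi,th))
chain(ps)
look('scene','s11',[*A,80],marks=[n0,scoopat(POCK),[*A,70]])
look('side','d11',[*A,80],marks=[n0,scoopat(POCK),[*A,70]])
E
```

```text
[337.1 205.6 159.4] [-154.4    0.4  113.8]
[400.9 233.   74.6]
[400.12906143 237.19032912  76.        ]
8
[[-0.4, 2.1, -4.6], [1.0, 2.6, -5.6], [1.0, 2.6, -5.6], [1.0, 2.6, -5.6], [0.0, 1.7, -3.4], [0.0, 1.7, -3.4], [0.0, 1.7, -3.4], [0.0, 1.7, -3.4]]
[[2.4, 0.1, -0.8], [3.0, 0.0, 0.0], [3.0, 0.0, 0.0], [3.0, 0.0, 0.0], [2.0, 0.0, 0.0], [2.0, 0.0, 0.0], [2.0, 0.0, 0.0], [2.0, 0.0, 0.0]]
```

View pics/s11z.png

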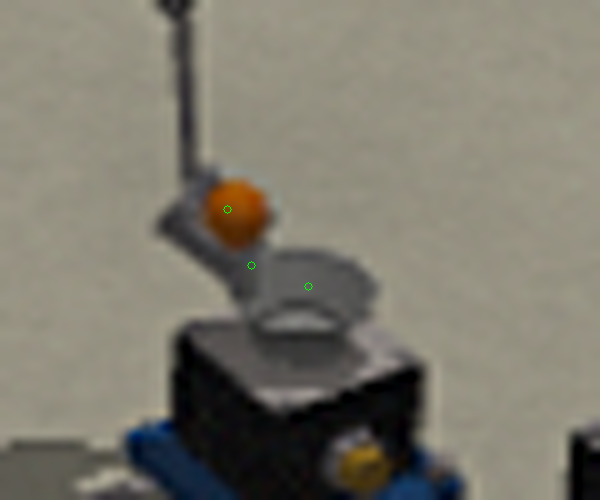

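View pics/d11z.png

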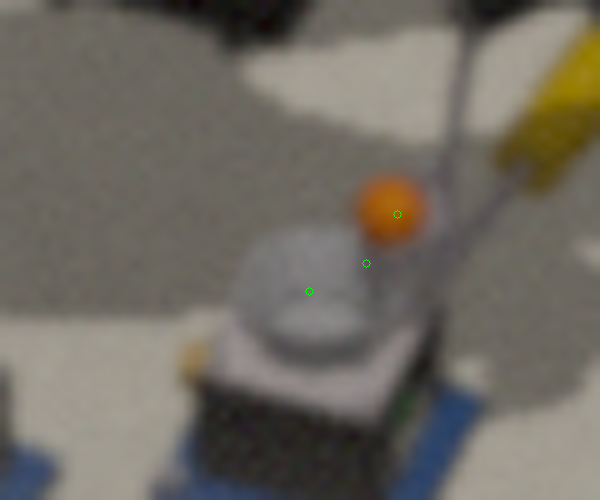

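{"fn": "jog_arm", "kwargs": {
  "offset": [
    [0.8,1.5,-3.5],
    [1.2,2,-4.5],
    [1.2,2,-4],
    [0.6,1,-2.5]
  ],
  "delta_rot": [
    [1.8,0,-0.4],
    [2.2,0,-0.3],
    [2.2,0,0],
    [1,0,0]
  ],
  "jaw": [0,0,0,0]
}}

```text
time: 22.0
tool_pos: [346.8, 213.9, 170.2]
tcp_rot: [-147.3, 0.1, 114.3]
ft_force: [-0.0, -0.3, 0.0]
finger_gap: 9.2
```

```bash
python3 - <<'E'
from h import *
from bench import monitor
A=np.array([414.7,243.8]); psi=24.4; u=np.array([np.cos(np.deg2rad(psi)),np.sin(np.deg2rad(psi))])
s=monitor.sense(); print(s['tool_pos'].round(1),s['tcp_rot'].round(1))
n0=scoopat(NOSE); print(n0.round(1)); n1=np.array([*(A-16*u),75]); print(n1)
ps=[]
for i,th in enumerate([37,39,41,43,45,47,49]):
    f=min(1,(i+1)/4); ps.append(pose(NOSE,n0+(n1-n0)*f,psi,th))
chain(ps)
E
```

```text
[346.8 213.9 170.2] [-1.473e+02  1.000e-01  1.143e+02]
[400.  237.7  77.4]
[400.12906143 237.19032912  75.        ]
7
[[-0.4, 4.1, -6.8], [-0.1, 2.0, -2.9], [-0.1, 2.0, -3.0], [-0.1, 2.1, -3.0], [0.0, 1.7, -3.4], [0.0, 1.7, -3.4], [0.0, 1.7, -3.4]]
[[4.3, 0.1, -0.1], [2.0, 0.0, 0.0], [2.0, 0.0, 0.0], [2.0, 0.0, 0.0], [2.0, 0.0, 0.0], [2.0, 0.0, 0.0], [2.0, 0.0, 0.0]]
```

{"fn": "jog_arm", "kwargs": {
  "offset": [
    [0,1.6,-2.2],
    [0,1.6,-2.2],
    [0,1.6,-2.3],
    [0,1.5,-2.3],
    [0,1.3,-2.5],
    [0,1.3,-2.5],
    [0,0.5,-1]
  ],
  "delta_rot": [
    [1.5,0,0],
    [1.5,0,0],
    [1.5,0,0],
    [1.5,0,0],
    [1.5,0,0],
    [1.5,0,0],
    [0.6,0,0]
  ],
  "jaw": [0,0,0,0,0,0,0]
}}

```text
time: 22.7
tool_pos: [362.6, 220.7, 178.5]
tcp_rot: [-137.6, 0.2, 114.2]
ft_force: [-0.2, 0.2, -1.7]
finger_gap: 9.2
```

```bash
python3 - <<'E'
from h import *
from bench import monitor
A=np.array([414.7,243.8])
s=monitor.sense(); print(s['tcp_rot'].round(1)); nose()
look('scene','s12',[*A,80],marks=[scoopat(NOSE)]); look('side','d12',[*A,80],marks=[scoopat(NOSE)])
E
```

```text
[-137.6    0.2  114.2]
nose world [401.1 237.5  77.1] tray [-141.3  222.3]
```

View pics/s12z.png

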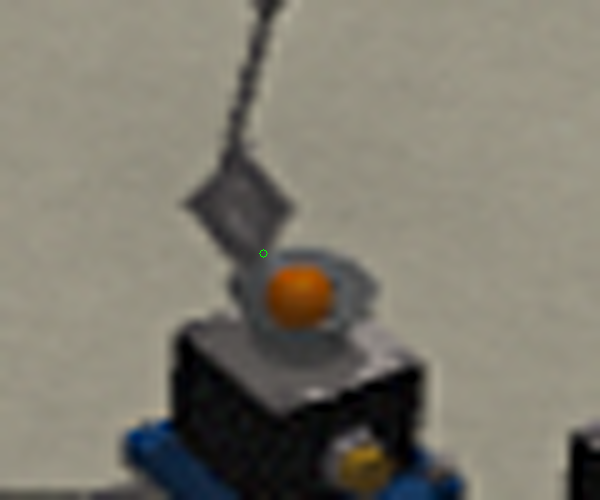

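View pics/d12z.png

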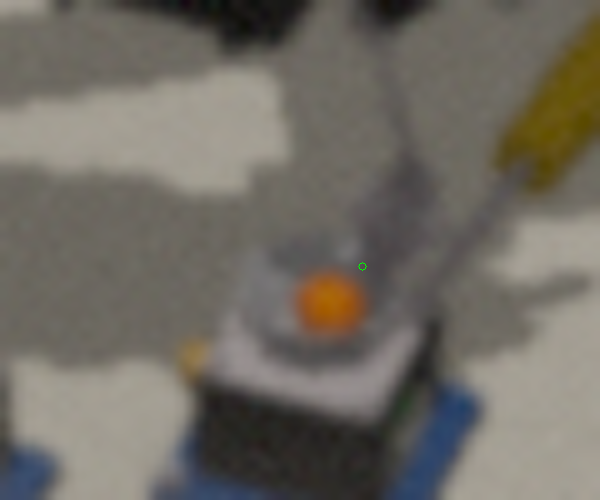

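Lens is seated in hood A (scene crop 300,297). Clear upward and return to the tray.

```bash
python3 - <<'E'
from h import *
from bench import monitor
s=monitor.sense(); n0=scoopat(NOSE)
ps=[]
psi=24.2; n=n0.copy(); th=42.4
for dz,dx,dth in [(6,-2,-2),(12,-4,-4),(15,-6,-6),(12,-8,-7),(8,-8,-7)]:
    n=n+[dx*.91,dx*.41,dz]; th+=dth; ps.append(pose(NOSE,n,psi,th))
tgt=np.array([*fromtray(4,-12),70])
N=15; w=np.array([.5,.8]+[1]*10+[.8,.6,.3]); w=np.cumsum(w)/w.sum(); n1=n.copy();th1=th
for f in w: ps.append(pose(NOSE,n1+(tgt-n1)*f,psi+(-9.35-psi)*f,th1+(5-th1)*f))
chain(ps)
E
```

```text
20
[[-0.4, -7.0, 0.3], [0.0, -13.8, 0.5], [0.0, -18.0, 2.1], [0.0, -17.9, 6.1], [0.0, -15.4, 8.3], [-8.7, 1.0, 2.8], [-13.9, 2.0, 4.3], [-17.3, 3.2, 5.2], [-17.1, 4.1, 5.1], [-16.8, 5.0, 4.9], [-16.6, 5.8, 4.8], [-16.2, 6.7, 4.7], [-15.9, 7.5, 4.6], [-15.5, 8.3, 4.6], [-15.1, 9.1, 4.6], [-14.6, 9.9, 4.6], [-14.1, 10.7, 4.7], [-10.8, 9.2, 3.8], [-7.9, 7.2, 2.9], [-3.8, 3.7, 1.5]]
[[-1.9, 0.2, -0.1], [-4.0, 0.0, 0.0], [-6.0, 0.0, 0.0], [-7.0, 0.0, 0.0], [-7.0, 0.0, 0.0], [-0.4, 0.4, 1.2], [-0.7, 0.6, 2.0], [-0.9, 0.7, 2.5], [-0.9, 0.6, 2.5], [-0.9, 0.6, 2.5], [-0.9, 0.5, 2.5], [-0.9, 0.5, 2.5], [-0.9, 0.5, 2.5], [-0.9, 0.4, 2.5], [-0.9, 0.4, 2.6], [-0.9, 0.4, 2.6], [-0.9, 0.3, 2.6], [-0.7, 0.2, 2.1], [-0.5, 0.1, 1.5], [-0.3, 0.1, 0.8]]
```

{"fn": "jog_arm", "kwargs": {
  "offset": [
    [0,-7,0.3],
    [0,-13,0.5],
    [0,-16,2],
    [0,-16,5],
    [0,-14,7],
    [-9,1,3],
    [-14,2,4],
    [-17,3,5],
    [-17,4,5],
    [-17,5,5],
    [-17,6,5],
    [-16,7,5],
    [-16,7,5],
    [-16,8,5],
    [-15,9,5],
    [-15,10,5],
    [-14,10,4],
    [-10,9,3],
    [-6,6,2],
    [-2,3,1]
  ],
  "delta_rot": [
    [-1.9,0,0],
    [-4,0,0],
    [-6,0,0],
    [-7,0,0],
    [-7,0,0],
    [-0.4,0.4,1.2],
    [-0.7,0.6,2],
    [-0.9,0.7,2.5],
    [-0.9,0.6,2.5],
    [-0.9,0.6,2.5],
    [-0.9,0.5,2.5],
    [-0.9,0.5,2.5],
    [-0.9,0.5,2.5],
    [-0.9,0.4,2.5],
    [-0.9,0.4,2.6],
    [-0.9,0.4,2.6],
    [-0.9,0.3,2.6],
    [-0.7,0.2,2],
    [-0.5,0,1.5],
    [-0.2,0,0.5]
  ],
  "jaw": [0,0,0,0,0,0,0,0,0,0,0,0,0,0,0,0,0,0,0,0]
}}

```text
time: 24.8
tool_pos: [420.0, -7.8, 124.6]
tcp_rot: [-176.1, -0.3, 79.3]
ft_force: [-0.3, -0.1, -0.2]
finger_gap: 8.7
```

```bash
python3 - <<'E'
from h import *
from bench import monitor
s=monitor.sense(); n0=scoopat(NOSE); nose(); print(s['tcp_rot'].round(1))
p,d,K,T=snap('side','d13')
for c,st in orange(p,5):
    P=atz(c,16,K,T); print(c.round(1),st,totray(P).round(1))
look('side','d13',[*fromtray(0,0),30],half=(40,30),z=10)
print(s['joint_pos'].round(2).tolist(),s['tool_pos'].round(1).tolist())
E
```

```text
nose world [514.3 -25.3  71.2] tray [ 13.  -18.6]
[-176.1   -0.3   79.3]
[180.6 187.2] [179 187   4   2   5] [458.4 -75.9]
[276.8 227.8] [272 222  11  11  35] [31.8  3.2]
[296.8 273.4] [294 271   6   5  17] [-114.6  179.4]
[251.1 278.5] [249 277   5   4  15] [ -2.4 253.9]
[-8.44, -12.83, 116.37, 0.44, 80.39, -87.87] [420.0, -7.8, 124.6]
```

View pics/d13z.png

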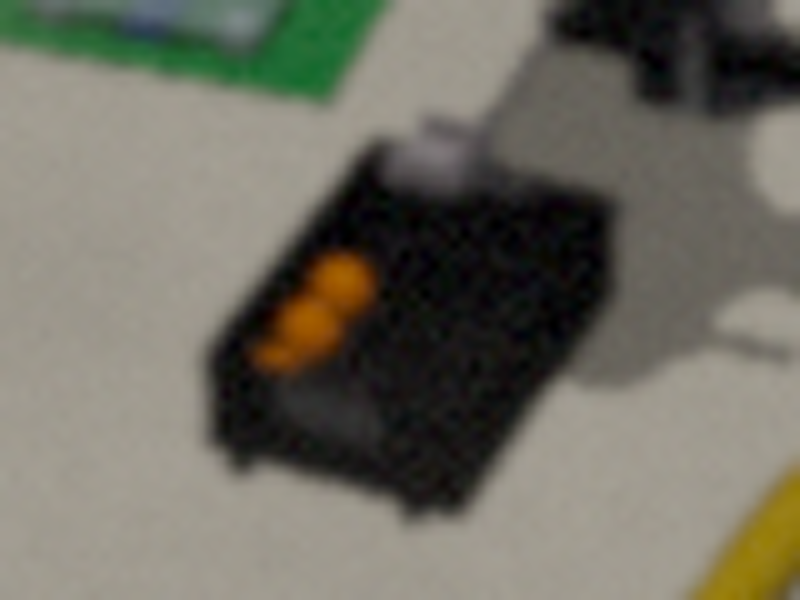

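```bash
python3 - <<'E'
from h import *
p,d,K,T=load('pics/d13.npz'); uv=proj([*fromtray(0,0),30],K,T); w=np.array([int(uv[0])-40,int(uv[1])-30])
for c in [(343,285),(308,328)]: print(totray(atz(np.array(c)/10-.5+w,16,K,T)).round(1))
p,d,K,T=load('pics/side7.npz')
print([totray(atz(c,16,K,T)).round(1) for c,s in orange(p,5)])
nose()
n0=scoopat(NOSE); tgt=np.array([*fromtray(6,-12),12]); ps=[]
w=np.array([.4,.8,1,1,1,.8,.6,.3,.1]);w=np.cumsum(w)/w.sum()
for f in w: ps.append(pose(NOSE,n0+(tgt-n0)*[min(1,f*1.8)]*1+0 if False else np.array([*(n0[:2]+(tgt-n0)[:2]*min(1,f*1.7)),n0[2]+(tgt-n0)[2]*f]),-10.7+1.35*min(1,f*1.7),3.9+1.1*min(1,f*1.7)))
chain(ps)
E
```

```text
[ 31.5 -19.4]
[32.2  6.5]
[array([456., -76.]), array([ 30.2, -31. ]), array([33.7, 11.3]), array([ -2.6, 254.3])]
nose world [514.  -24.6  71.3] tray [ 12.7 -18. ]
9
[[0.8, -0.5, 3.9], [0.8, -0.8, 7.6], [1.0, -0.9, 9.5], [1.0, -0.9, 9.5], [0.3, 0.3, 9.7], [0.0, 0.7, 7.9], [0.0, 0.5, 5.9], [0.0, 0.3, 3.0], [0.0, 0.1, 1.0]]
[[0.1, -0.3, 0.0], [0.2, 0.0, -0.3], [0.3, 0.0, -0.4], [0.3, 0.0, -0.4], [0.1, 0.0, -0.1], [0.0, 0.0, 0.0], [0.0, 0.0, 0.0], [0.0, 0.0, 0.0], [0.0, 0.0, 0.0]]
```

```bash
python3 - <<'E'
from h import *
for f in ('d3','d13'):
    p,d,K,T=load(f'pics/{f}.npz')
    uv=proj([*fromtray(0,0),30],K,T); w=np.array([int(uv[0])-40,int(uv[1])-30])
    im=cv2.resize(p[w[1]:w[1]+60,w[0]:w[0]+80,::-1],None,fx=10,fy=10,interpolation=cv2.INTER_CUBIC)
    for y in (-36,-11.5,13.8,39.2,-19):
        a=proj([*fromtray(32,y),16],K,T); cv2.circle(im,tuple(((a-w+.5)*10).astype(int)),4,(0,255,0) if y!=-19 else (255,0,0),-1)
    cv2.imwrite(f'pics/{f}c.png',im)
a=cv2.imread('pics/d3c.png');b=cv2.imread('pics/d13c.png'); cv2.imwrite('pics/cmp.png',cv2.resize(np.hstack([a[:450,150:550],b[:450,150:550]]),None,fx=1,fy=1))
E
```

```text
(no output)
```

View pics/cmp.png

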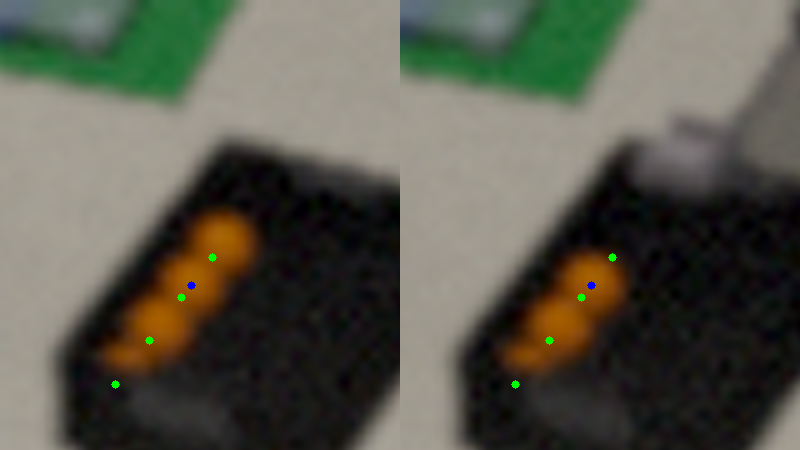

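The lenses haven't moved; the offset is a fixed side-camera bias. Continuing with y = −12.

{"fn": "jog_arm", "kwargs": {
  "offset": [
    [0.8,-0.5,3.9],
    [0.8,-0.8,7.6],
    [1,-0.9,9.5],
    [1,-0.9,9.5],
    [0.3,0,9],
    [0,0,7],
    [0,0,5],
    [0,0,2.5],
    [0,0,0.5]
  ],
  "delta_rot": [
    [0.1,-0.3,0],
    [0.2,0,-0.3],
    [0.3,0,-0.4],
    [0.3,0,-0.4],
    [0.1,0,-0.1],
    [0,0,0],
    [0,0,0],
    [0,0,0],
    [0,0,0]
  ],
  "jaw": [0,0,0,0,0,0,0,0,0]
}}

```text
time: 25.8
tool_pos: [411.2, 0.7, 65.1]
tcp_rot: [-174.8, -0.1, 81.0]
ft_force: [-0.1, -0.6, -0.6]
finger_gap: 9.0
```

```bash
python3 - <<'E'
from h import *
nose()
p,rpy=pose(NOSE,[*fromtray(8,-12),8],-9.35,5)
plan(p,rpy,n=4)
E
```

```text
nose world [504.7 -14.    9.7] tray [ 1.8 -9.1]
n 4
offset [[-0.6, 1.5, 0.4], [-0.6, 1.5, 0.4], [-0.6, 1.5, 0.4], [-0.6, 1.5, 0.4]]
rot [[-0.05, -0.02, 0.09], [-0.05, -0.02, 0.09], [-0.05, -0.02, 0.09], [-0.05, -0.02, 0.09]]
```

{"fn": "jog_arm", "kwargs": {
  "offset": [
    [-0.9,1.2,0.3],
    [-1,1.5,0.4],
    [-0.8,1.5,0.5],
    [-0.3,1,0.4],
    [0,0,0.3]
  ],
  "delta_rot": [
    [0,0,0.1],
    [0,0,0.1],
    [0,0,0.1],
    [0,0,0],
    [0,0,0]
  ],
  "jaw": [0,0,0,0,0]
}}

```text
time: 26.3
tool_pos: [417.3, -3.8, 63.9]
tcp_rot: [-175.0, -0.1, 80.7]
ft_force: [0.8, 0.5, -1.0]
finger_gap: 8.8
```

```bash
python3 - <<'E'
from h import *
nose()
E
```

```text
nose world [510.9 -19.2   8.7] tray [  8.8 -13.1]
```

{"fn": "jog_arm", "kwargs": {
  "offset": [
    [0.2,1,0.8],
    [0.2,2,0.6],
    [0.1,3.5,0.3],
    [0.1,4,0.2],
    [0,4,0.2],
    [0,4,0.2],
    [0,3,0.2],
    [0,2,0.1]
  ],
  "delta_rot": [
    [0,0,0],
    [0,0,0],
    [0,0,0],
    [0,0,0],
    [0,0,0],
    [0,0,0],
    [0,0,0],
    [0,0,0]
  ],
  "jaw": [0,0,0,0,0,0,0,0]
}}

```text
time: 27.1
tool_pos: [443.3, -7.3, 59.8]
tcp_rot: [-175.1, -0.1, 80.7]
ft_force: [-0.6, -0.1, 2.5]
finger_gap: 8.9
```

```bash
python3 - <<'E'
from h import *
nose()
E
```

```text
nose world [537.  -22.6   4.9] tray [ 35.1 -12.3]
```

{"fn": "jog_arm", "kwargs": {
  "offset": [
    [0,2,0.1],
    [0,2,0.1],
    [0,2,0],
    [0,2,0],
    [0,1.5,0],
    [0,1.5,0]
  ],
  "delta_rot": [
    [0,0,0],
    [-0.1,0,0],
    [-0.2,0,0],
    [-0.3,0,0],
    [-0.3,0,0],
    [-0.3,0,0]
  ],
  "jaw": [0,0,0,0,0,0]
}}

```text
time: 27.7
tool_pos: [448.9, -8.2, 58.8]
tcp_rot: [-175.5, -0.1, 80.7]
ft_force: [-8.8, 0.5, 11.4]
finger_gap: 9.0
```

```bash
python3 - <<'E'
from h import *
nose()
look('scene','s14',scoopat(POCK),z=12); 
E
```

```text
nose world [543.  -23.5   4.5] tray [ 41.1 -12.2]
```

View pics/s14z.png

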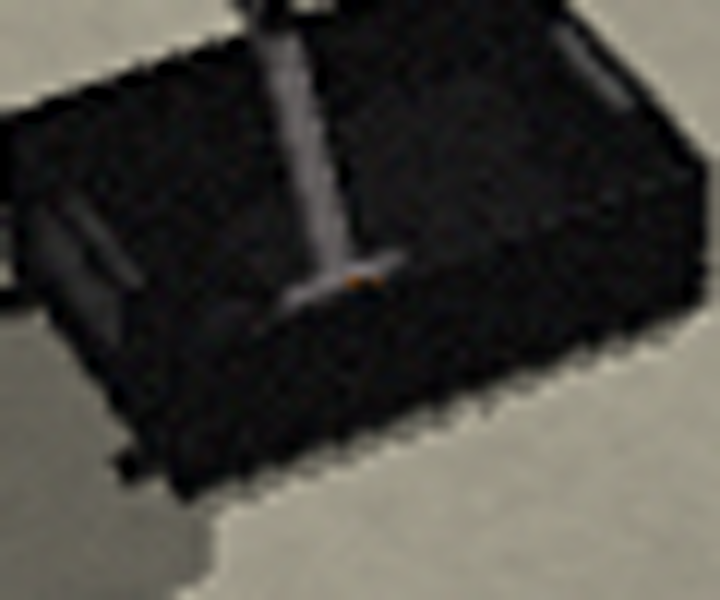

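Same signature as the first one (orange cap against the back wall). Lift as before.

{"fn": "jog_arm", "kwargs": {
  "offset": [
    [0,0.5,0],
    [0,1,0],
    [0,-1.5,-1.5],
    [0,-2.5,-2],
    [0,-3,-2],
    [0,-3,-3],
    [0,-2,-5],
    [0,-2,-8],
    [0,-1,-10],
    [0,0,-10],
    [0,0,-6],
    [0,0,-3]
  ],
  "delta_rot": [
    [-0.4,0,0],
    [-0.3,0,0],
    [-0.5,0,0],
    [-1,0,0],
    [-1.5,0,0],
    [-1.5,0,0],
    [-1.5,0,0],
    [-1.5,0,0],
    [-1.5,0,0],
    [-1,0,0],
    [-0.5,0,0],
    [0,0,0]
  ],
  "jaw": [0,0,0,0,0,0,0,0,0,0,0,0]
}}

```text
time: 28.95
tool_pos: [428.2, -4.8, 108.5]
tcp_rot: [172.8, -0.1, 80.7]
ft_force: [0.8, -0.4, -0.1]
finger_gap: 8.8
```

```bash
python3 - <<'E'
from h import *
from bench import monitor
s=monitor.sense(); print(s['joint_pos'].round(2).tolist(),s['tool_pos'].round(1).tolist(),s['tcp_rot'].round(1))
nose()
look('scene','s15',scoopat(POCK),z=10,marks=[scoopat(POCK)]); look('side','d15',scoopat(POCK),z=10,marks=[scoopat(POCK)])
a=cv2.imread('pics/s15z.png');b=cv2.imread('pics/d15z.png');cv2.imwrite('pics/c15.png',cv2.resize(np.hstack([a,b]),(800,333)))
E
```

```text
[-7.35, -23.12, 126.42, -0.2, 69.49, -88.0] [428.2, -4.8, 108.5] [ 1.728e+02 -1.000e-01  8.070e+01]
nose world [531.2 -21.7  74.7] tray [ 29.2 -12.3]
```

View pics/c15.png

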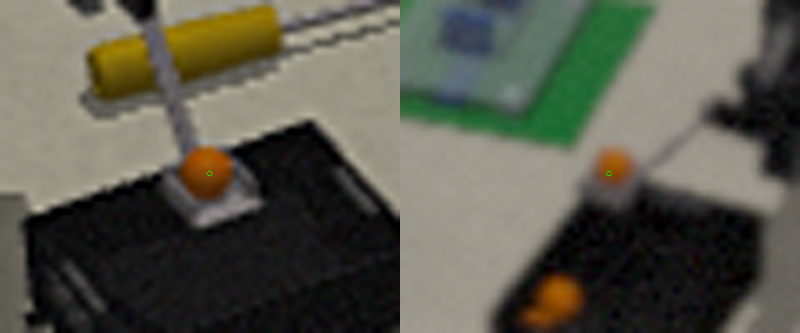

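```bash
cat > kin.py <<'E'
from h import *
from scipy.optimize import least_squares
D=[([61.798,7.517,85.331,0,87.26,-4.89],[237.117,550.554,230.2]),([-6.31,1.09,109.57,0,68.66,-87.12],[509.96,-5.01,69.48]),([-31.41,-3.91,104.87,.1,80.35,-61.98],[452.09,-215.32,155.91]),([-10.97,-23.02,126.38,.29,69.89,-91.77],[425.1,-28.47,107.74]),([-8.44,-12.83,116.37,.44,80.39,-87.87],[420.,-7.8,124.6]),([-7.35,-23.12,126.42,-.2,69.49,-88],[428.2,-4.8,108.5])]
def fk(q,x):
    a1,d1,L2,L3,ph,L,e=x; q=np.deg2rad(q)
    t=q[1]+q[2]; T=t+q[4]
    r=a1+L2*np.sin(q[1])+L3*np.sin(t+ph)+L*np.sin(T); z=d1+L2*np.cos(q[1])+L3*np.cos(t+ph)+L*np.cos(T)
    return np.array([r*np.cos(q[0])-e*np.sin(q[0]),r*np.sin(q[0])+e*np.cos(q[0]),z])
x0=np.array([0,350,450,450,0,300,51.])
f=lambda x:np.concatenate([fk(q,x)-p for q,p in D]+[(x-x0)*np.array([.003,.003,.003,.003,1,.003,0.01])])
o=least_squares(f,x0); X=o.x
if __name__=='__main__':
    print(X.round(2),np.abs(f(X)[:18]).max())
    def ik(rw,zw,T):
        a1,d1,L2,L3,ph,L,e=X
        wx,wz=rw-a1-L*np.sin(T),zw-d1-L*np.cos(T); dd=np.hypot(wx,wz)
        c=(dd**2-L2**2-L3**2)/(2*L2*L3); b=np.arccos(np.clip(c,-1,1)); q2=np.arctan2(wx,wz)-np.arctan2(L3*np.sin(b),L2+L3*np.cos(b)); q3=b-ph
        return dd.round(),L2+L3,np.rad2deg([q2,q3,T-q2-q3]).round(1)
    for nm,B,side,ths in (('B out',687.3,1,(-6,10,25,35,45)),('B in',687.3,-1,(-6,10,25,35,45))):
        for th in ths:
            t=np.deg2rad(th)
            nr=B-16*side; g=np.array([nr-side*(100*np.cos(t)-65*np.sin(t)),76+100*np.sin(t)+65*np.cos(t)])
            T=np.pi+side*t; tcp=g+18.4*np.array([np.sin(T),np.cos(T)])
            print(nm,th,ik(*tcp,T))
E
python3 kin.py
```

```text
[1.2000e-01 3.1855e+02 3.6907e+02 5.5670e+02 1.1000e-01 3.6516e+02
 5.1840e+01] 2.0706160779393104
B out -6 (np.float64(551.0), np.float64(925.7661205190243), array([  2.2, 103.9,  67.9]))
B out 10 (np.float64(669.0), np.float64(925.7661205190243), array([18. , 83.4, 88.5]))
B out 25 (np.float64(774.0), np.float64(925.7661205190243), array([ 35.2,  61.8, 108. ]))
B out 35 (np.float64(839.0), np.float64(925.7661205190243), array([ 48.5,  44.7, 121.8]))
B out 45 (np.float64(900.0), np.float64(925.7661205190243), array([ 65.5,  21.6, 137.9]))
B in -6 (np.float64(860.0), np.float64(925.7661205190243), array([52.6, 38.1, 95.4]))
B in 10 (np.float64(752.0), np.float64(925.7661205190243), array([31. , 66.7, 72.2]))
B in 25 (np.float64(643.0), np.float64(925.7661205190243), array([14.8, 88.1, 52.1]))
B in 35 (np.float64(570.0), np.float64(925.7661205190243), array([  5.5, 100.9,  38.6]))
B in 45 (np.float64(497.0), np.float64(925.7661205190243), array([ -2.3, 112.6,  24.7]))
```

```bash
python3 - <<'E'
from h import *
B=np.array([656.7,209.4]); psi=13.4; u=np.array([np.cos(np.deg2rad(psi)),np.sin(np.deg2rad(psi))])
n0=scoopat(NOSE); n1=np.array([*(B-20*u),94]); ps=[]
w=np.array([.4,.7]+[1]*10+[.8,.55,.35,.2,.1]);w=np.cumsum(w)/w.sum()
for f in w: ps.append(pose(NOSE,np.array([*(n0+(n1-n0)*f)[:2],n0[2]+(n1-n0)[2]*min(1,1.5*f)]),-9.35+(psi+9.35)*f,-7.2+15*f))
chain(ps)
E
```

```text
17
[[6.2, 2.5, -1.4], [10.6, 4.6, -2.5], [15.1, 7.0, -3.6], [14.9, 7.5, -3.7], [14.7, 8.0, -3.8], [14.5, 8.5, -3.9], [14.3, 9.0, -4.0], [14.1, 9.5, -4.2], [13.9, 9.9, -4.3], [13.6, 10.4, -3.7], [13.4, 10.9, -2.5], [13.1, 11.4, -2.8], [10.2, 9.5, -2.4], [6.9, 6.7, -1.8], [4.3, 4.3, -1.2], [2.5, 2.5, -0.7], [1.2, 1.3, -0.4]]
[[0.5, 0.0, -0.6], [0.8, 0.1, -1.2], [1.1, 0.2, -1.7], [1.1, 0.1, -1.7], [1.1, 0.1, -1.7], [1.1, 0.1, -1.7], [1.1, 0.0, -1.7], [1.1, 0.0, -1.7], [1.1, 0.0, -1.7], [1.1, -0.1, -1.7], [1.1, -0.1, -1.7], [1.1, -0.1, -1.7], [0.9, -0.1, -1.4], [0.6, -0.1, -0.9], [0.4, -0.1, -0.6], [0.2, 0.0, -0.3], [0.1, 0.0, -0.2]]
```

{"fn": "jog_arm", "kwargs": {
  "offset": [
    [6,2.5,-2],
    [11,4.5,-3],
    [15,7,-4],
    [15,7.5,-4],
    [15,8,-4],
    [14,8,-4],
    [14,9,-4],
    [14,9,-4],
    [14,10,-4],
    [14,10,-4],
    [13,10,-3],
    [13,10,-3],
    [10,9,-2],
    [7,6,-2],
    [4,4,-1],
    [2,2,-0.5],
    [0.5,1,0]
  ],
  "delta_rot": [
    [0.5,0,-0.6],
    [0.8,0,-1.2],
    [1.1,0.1,-1.7],
    [1.1,0.1,-1.7],
    [1.1,0.1,-1.7],
    [1.1,0.1,-1.7],
    [1.1,0,-1.7],
    [1.1,0,-1.7],
    [1.1,0,-1.7],
    [1.1,0,-1.7],
    [1.1,0,-1.7],
    [1.1,-0.1,-1.6],
    [0.9,-0.1,-1.3],
    [0.6,-0.1,-0.9],
    [0.4,0,-0.6],
    [0.2,0,-0.3],
    [0.1,0,-0.1]
  ],
  "jaw": [0,0,0,0,0,0,0,0,0,0,0,0,0,0,0,0,0]
}}

```text
time: 30.75
tool_pos: [547.5, 195.0, 142.7]
tcp_rot: [-170.8, -0.5, 103.8]
ft_force: [-0.2, -0.3, -0.7]
finger_gap: 8.7
```

```bash
python3 - <<'E'
from h import *
from bench import monitor
B=np.array([656.7,209.4]); psi=13.4; u=np.array([np.cos(np.deg2rad(psi)),np.sin(np.deg2rad(psi))])
s=monitor.sense(); th0=(s['tcp_rot'][0]+180+180)%360-180; y0=s['tcp_rot'][2]-90; print(s['joint_pos'].round(1),s['tcp_rot'],th0)
n0=scoopat(NOSE); print(n0.round(1)); n1=np.array([*(B-16*u),78]); print(n1)
ps=[]
w=np.array([.5,1,1,1,1,1,.6,.3]);w=np.cumsum(w)/w.sum()
for f in w: ps.append(pose(NOSE,n0+(n1-n0)*f,y0+(psi-y0)*f,th0+(26-th0)*f))
chain(ps)
for n in('scene','side'): look(n,n+'16',[*B,80],marks=[scoopat(NOSE),scoopat(POCK),[*B,70]])
a=cv2.imread('pics/scene16z.png');b=cv2.imread('pics/side16z.png');cv2.imwrite('pics/c16.png',cv2.resize(np.hstack([a,b]),(800,333)))
E
```

```text
[ 14.2  16.8  84.5   0.5  87.9 -89.7] [-170.76146988   -0.47380638  103.84088391] 9.238530122467722
[635.3 217.1  80.7]
[641.13558595 205.69203354  78.        ]
8
[[-0.4, 1.4, -2.1], [-1.9, 2.8, -4.2], [-1.9, 2.8, -4.2], [-1.9, 2.8, -4.2], [-1.9, 2.8, -4.2], [-1.9, 2.8, -4.3], [-1.1, 1.7, -2.6], [-0.6, 0.8, -1.3]]
[[1.3, -0.5, 0.1], [2.6, 0.0, 0.1], [2.6, 0.0, 0.1], [2.6, 0.0, 0.1], [2.6, 0.0, 0.1], [2.6, 0.0, 0.1], [1.6, 0.0, 0.0], [0.8, 0.0, 0.0]]
```

View pics/c16.png

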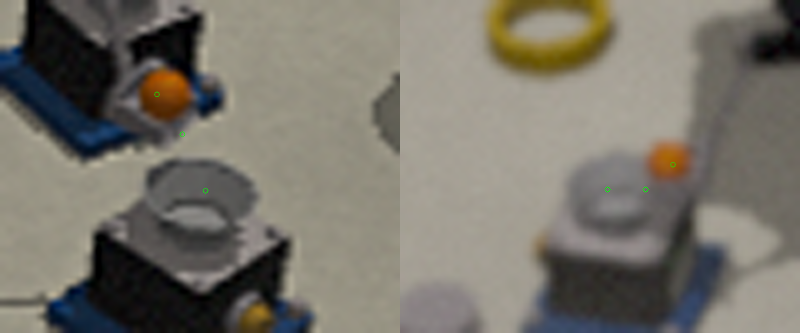

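{"fn": "jog_arm", "kwargs": {
  "offset": [
    [-1,1.2,-2.3],
    [-2,2.4,-4.2],
    [-2,2.6,-4.2],
    [-2,2.6,-4.2],
    [-2,2.6,-4.2],
    [-1.5,2.4,-4],
    [-0.8,1.4,-2.4],
    [-0.3,0.7,-1.2]
  ],
  "delta_rot": [
    [1.2,-0.3,0],
    [2.5,0,0],
    [2.5,0,0],
    [2.5,0,0],
    [2.5,0,0],
    [2.4,0,0],
    [1.4,0,0],
    [0.7,0,0]
  ],
  "jaw": [0,0,0,0,0,0,0,0]
}}

```text
time: 31.65
tool_pos: [572.8, 184.9, 167.9]
tcp_rot: [-154.3, 0.0, 103.6]
ft_force: [-0.7, -0.4, -1.0]
finger_gap: 8.8
```

```bash
cat > tilt.py <<'E'
from h import *
from bench import monitor
import sys
B=np.array([656.7,209.4]); psi=13.4; u=np.array([np.cos(np.deg2rad(psi)),np.sin(np.deg2rad(psi))])
th1=float(sys.argv[1]); n=int(sys.argv[2]); zz=float(sys.argv[3])
s=monitor.sense(); th0=(s['tcp_rot'][0]+180+180)%360-180; y0=s['tcp_rot'][2]-90; print(s['joint_pos'].round(1),s['tcp_rot'].round(1),th0.round(1))
n0=scoopat(NOSE); n1=np.array([*(B-16*u),zz]); print(n0.round(1),n1.round(1))
w=np.array([.6]+[1]*(n-3)+[.7,.3]);w=np.cumsum(w)/w.sum()
chain([pose(NOSE,n0+(n1-n0)*f,y0+(psi-y0)*f,th0+(th1-th0)*f) for f in w])
E
python3 tilt.py 34 5 76
```

```text
[ 13.1  35.6  60.7  -0.2 109.4 -90.5] [-154.3    0.   103.6] 25.7
[640.1 201.2  82.9] [641.1 205.7  76. ]
5
[[0.7, 2.0, -1.5], [1.2, 3.3, -2.5], [1.2, 3.4, -2.6], [0.9, 2.4, -1.8], [0.4, 1.0, -0.8]]
[[1.4, 0.0, 0.0], [2.3, 0.0, 0.0], [2.3, 0.0, 0.0], [1.6, 0.0, 0.0], [0.7, 0.0, 0.0]]
```

{"fn": "jog_arm", "kwargs": {
  "offset": [
    [0.6,2,-1.4],
    [1,3.2,-2.3],
    [1,3.2,-2.3],
    [0.6,2,-1.4],
    [0.2,0.8,-0.5]
  ],
  "delta_rot": [
    [1.2,0,0],
    [1.9,0,0],
    [1.8,0,0],
    [1,0,0],
    [0.3,0,0]
  ],
  "jaw": [0,0,0,0,0]
}}

```text
time: 32.15
tool_pos: [586.1, 190.1, 170.9]
tcp_rot: [-147.8, 0.1, 103.4]
ft_force: [-0.2, -0.1, -1.4]
finger_gap: 8.9
```

```bash
python3 tilt.py 44 8 75; python3 - <<'E'
from h import *
B=np.array([656.7,209.4])
for n in('scene','side'): look(n,n+'17',[*B,80],marks=[scoopat(NOSE),[*B,70]])
a=cv2.imread('pics/scene17z.png');b=cv2.imread('pics/side17z.png');cv2.imwrite('pics/c17.png',cv2.resize(np.hstack([a,b]),(800,333)))
E
```

```text
[ 13.3  44.9  49.1  -0.2 118.2 -90.2] [-1.478e+02  1.000e-01  1.034e+02] 32.2
[643.8 203.7  78.6] [641.1 205.7  75. ]
8
[[0.1, 0.9, -1.5], [0.4, 1.5, -2.5], [0.4, 1.6, -2.5], [0.4, 1.6, -2.5], [0.4, 1.6, -2.5], [0.4, 1.6, -2.5], [0.3, 1.1, -1.7], [0.1, 0.5, -0.7]]
[[1.1, 0.1, 0.0], [1.8, 0.0, 0.0], [1.8, 0.0, 0.0], [1.8, 0.0, 0.0], [1.8, 0.0, 0.0], [1.8, 0.0, 0.0], [1.3, 0.0, 0.0], [0.5, 0.0, 0.0]]
```

View pics/c17.png

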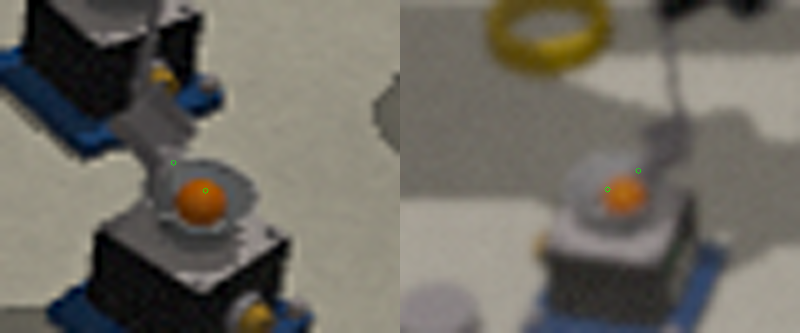

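Lens 2 rolled into hood B (scene crop 200,202). Withdraw upward and bring the scoop back over its rest.

```bash
python3 - <<'E'
from h import *
from bench import monitor
s=monitor.sense(); n=scoopat(NOSE); ps=[]; psi=13.4; th=32.2
for dz,dx,dth in [(8,-3,-2),(14,-6,-4),(16,-8,-6),(12,-8,-6)]:
    n=n+[dx*.97,dx*.23,dz]; th+=dth; ps.append(pose(NOSE,n,psi,th))
p0,r0=ps[-1]; tgt=np.array([451,-223.1,150.])
w=np.array([.5,.8]+[1]*11+[.7,.4,.2]);w=np.cumsum(w)/w.sum()
for f in w:
    ps.append((p0+(tgt-p0)*f,[-180+th*(1-min(1,1.5*f)),0,103.4+(32.1-103.4)*f]))
chain(ps); print(p0)
E
```

```text
20
[[-0.1, -8.3, -1.8], [0.0, -15.2, -2.1], [0.0, -18.5, -0.2], [0.0, -16.0, 2.1], [-13.6, -5.9, 3.3], [-22.3, -8.5, 4.9], [-28.6, -8.7, 5.5], [-29.4, -6.2, 4.8], [-29.9, -3.7, 4.2], [-30.1, -1.1, 3.7], [-30.2, 1.6, 3.4], [-29.9, 4.2, 3.2], [-29.4, 6.8, 3.2], [-28.7, 9.4, 3.3], [-27.7, 11.9, 3.5], [-26.5, 14.4, 3.5], [-25.1, 16.8, 3.5], [-16.4, 13.3, 2.5], [-8.9, 8.2, 1.4], [-4.3, 4.3, 0.7]]
[[-1.9, 0.1, 0.0], [-4.0, 0.0, 0.0], [-6.0, 0.0, 0.0], [-6.0, 0.0, 0.0], [-0.8, 0.6, 2.5], [-1.3, 0.9, 4.1], [-1.6, 1.0, 5.1], [-1.6, 0.9, 5.2], [-1.6, 0.8, 5.2], [-1.6, 0.6, 5.2], [-1.6, 0.5, 5.2], [-1.6, 0.3, 5.2], [-1.6, 0.2, 5.2], [-1.2, 0.1, 5.2], [0.0, 0.0, 5.2], [0.0, 0.0, 5.2], [0.0, 0.0, 5.2], [0.0, 0.0, 3.7], [0.0, 0.0, 2.1], [0.0, 0.0, 1.0]]
[537.0063037  178.32774283 198.2186922 ]
```

{"fn": "jog_arm", "kwargs": {
  "offset": [
    [0,-8,-2],
    [0,-15,-2],
    [0,-18,-0.5],
    [0,-16,2],
    [-14,-6,2],
    [-22,-8,4],
    [-28,-8,5],
    [-29,-6,4],
    [-30,-4,4],
    [-30,-1,3],
    [-30,2,3],
    [-30,4,3],
    [-29,7,3],
    [-28,9,3],
    [-27,11,3],
    [-24,13,3],
    [-19,13,2],
    [-12,10,1],
    [-6,6,0],
    [-2,3,0]
  ],
  "delta_rot": [
    [-1.9,0,0],
    [-4,0,0],
    [-6,0,0],
    [-6,0,0],
    [-0.8,0.6,2.5],
    [-1.3,0.9,4.1],
    [-1.6,1,5.1],
    [-1.6,0.9,5.2],
    [-1.6,0.8,5.2],
    [-1.6,0.6,5.2],
    [-1.6,0.5,5.2],
    [-1.6,0.3,5.2],
    [-1.6,0.2,5.2],
    [-1.2,0.1,5.2],
    [0,0,5.2],
    [0,0,5.2],
    [0,0,5],
    [0,0,3.5],
    [0,0,1.5],
    [0,0,0.5]
  ],
  "jaw": [0,0,0,0,0,0,0,0,0,0,0,0,0,0,0,0,0,0,0,0]
}}

```text
time: 34.25
tool_pos: [441.6, -212.1, 162.6]
tcp_rot: [178.2, -2.1, 31.2]
ft_force: [-0.7, 0.3, -0.1]
finger_gap: 8.7
```

```bash
python3 - <<'E'
from h import *
from bench import monitor
s=monitor.sense(); print(s['tool_pos'].round(1),s['tcp_rot'].round(1))
plan([451,-223.1,110],[179.8,0,32.1],n=6)
look('scene','s18',[470,-200,80],half=(60,45),z=7,marks=[scoopat(NOSE)])
E
```

```text
[ 441.6 -212.1  162.6] [178.2  -2.1  31.2]
n 6
offset [[0.1, 2.1, 8.8], [0.1, 2.1, 8.8], [0.2, 2.2, 8.8], [0.2, 2.2, 8.8], [0.3, 2.3, 8.8], [0.3, 2.3, 8.8]]
rot [[0.28, -0.35, -0.16], [0.28, -0.35, -0.16], [0.28, -0.35, -0.16], [0.28, -0.35, -0.16], [0.28, -0.35, -0.16], [0.28, -0.35, -0.16]]
```

View pics/s18z.png

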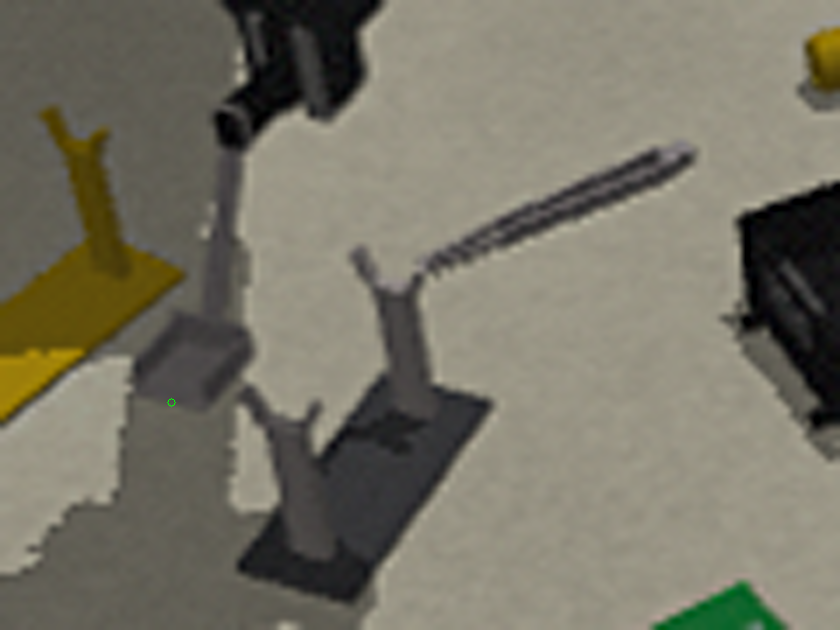

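{"fn": "jog_arm", "kwargs": {
  "offset": [
    [0.1,2,7],
    [0.1,2.2,11],
    [0.2,2.2,14],
    [0.2,2.2,15],
    [0.3,2.2,14],
    [0.3,1.5,10],
    [0,0.8,6],
    [0,0,3],
    [0,0,1]
  ],
  "delta_rot": [
    [0.3,-0.4,-0.1],
    [0.3,-0.4,-0.1],
    [0.3,-0.4,-0.2],
    [0.3,-0.4,-0.2],
    [0.2,-0.3,-0.2],
    [0.2,-0.2,-0.1],
    [0,0,0],
    [0,0,0],
    [0,0,0]
  ],
  "jaw": [0,0,0,0,0,0,0,0,0]
}}

```text
time: 35.2
tool_pos: [452.3, -219.1, 72.1]
tcp_rot: [-179.8, 0.3, 32.7]
ft_force: [0.4, 0.2, -0.8]
finger_gap: 8.5
```

```bash
python3 - <<'E'
from h import *
plan([451,-223.1,68],[179.8,0,32.1],n=4)
E
```

```text
n 4
offset [[-0.8, 0.7, 1.0], [-0.8, 0.7, 1.0], [-0.8, 0.7, 1.0], [-0.8, 0.7, 1.0]]
rot [[-0.09, 0.07, 0.15], [-0.09, 0.07, 0.15], [-0.09, 0.07, 0.15], [-0.09, 0.07, 0.15]]
```

{"fn": "jog_arm", "kwargs": {
  "offset": [
    [-1,0.8,0],
    [-1,0.8,0],
    [-0.7,0.5,0],
    [-0.3,0.2,0],
    [0,0,0]
  ],
  "delta_rot": [
    [-0.1,0.1,0.2],
    [-0.1,0.1,0.2],
    [-0.1,0.1,0.1],
    [0,0,0],
    [0,0,0]
  ],
  "jaw": [0,0,0,0,0]
}}

```text
time: 35.7
tool_pos: [452.0, -223.8, 74.3]
tcp_rot: [179.6, -0.2, 32.1]
ft_force: [-1.2, -0.4, 1.1]
finger_gap: 8.9
```

{"fn": "jog_arm", "kwargs": {
  "offset": [
    [-0.2,-0.4,3],
    [-0.2,-0.4,4],
    [-0.1,-0.2,4.5],
    [0,0,4],
    [0,0,2.5],
    [0,0,1]
  ],
  "delta_rot": [
    [0,0.1,0],
    [0,0.1,0],
    [0,0,0],
    [0,0,0],
    [0,0,0],
    [0,0,0]
  ],
  "jaw": [0,0,0,0,0,0]
}}

```text
time: 36.3
tool_pos: [451.4, -223.5, 54.4]
tcp_rot: [179.6, -0.4, 32.1]
ft_force: [-5.0, 3.0, 16.8]
finger_gap: 8.6
```

```bash
python3 - <<'E'
from h import *
look('scene','s19',[460,-220,50],half=(50,38),z=8,marks=[scoopat(NOSE)])
plan([451,-223.1,54.6],[179.8,0,32.1],n=2)
E
```

```text
n 2
offset [[-0.1, -0.3, 0.0], [-0.1, -0.3, 0.0]]
rot [[0.11, -0.19, 0.02], [0.11, -0.19, 0.02]]
```

View pics/s19z.png

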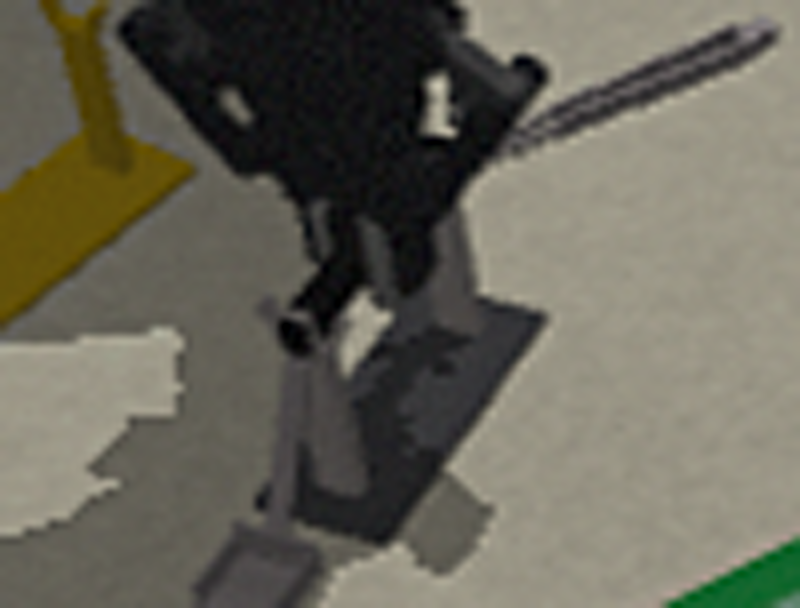

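{"fn": "jog_arm", "kwargs": {
  "offset": [
    [0,0,-0.4],
    [0,0,0],
    [0,0,0],
    [0,0,0],
    [0,0,0],
    [0,0,-10],
    [0,0,-20],
    [0,0,-35],
    [0,0,-40],
    [0,0,-25],
    [0,0,-10]
  ],
  "delta_rot": [
    [0,0,0],
    [0,0,0],
    [0,0,0],
    [0,0,0],
    [0,0,0],
    [0,0,0],
    [0,0,0],
    [0,0,0],
    [0,0,0],
    [0,0,0],
    [0,0,0]
  ],
  "jaw": [0,15,30,60,60,60,60,60,60,60,60]
}}

```text
time: 37.45
tool_pos: [448.2, -221.9, 200.3]
tcp_rot: [179.8, -0.3, 32.2]
ft_force: [0.0, -0.0, 0.4]
finger_gap: 50.5
```

```bash
python3 - <<'E'
from h import *
p,d,K,T=snap('wrist','w20'); W=world(d,K,T)
b=(abs(W[...,0]-455)<60)&(abs(W[...,1]+225)<60)&(W[...,2]>74)&(W[...,2]<95)
bb=b&(p.max(2)<50)
for m in(b,bb): print('grip',cv2.minAreaRect(W[m][:,:2].astype(np.float32)),m.sum(),np.nanmedian(W[m][:,2]))
plan([500,0,330],[180,0,80.8],vmax=35)
E
```

```text
grip ((451.1617736816406, -222.8557891845703), (28.57145118713379, 89.11531066894531), 32.11043930053711) 1116 79.20576251372935
grip ((449.6289367675781, -220.4690704345703), (8.696248054504395, 83.43714904785156), 32.010498046875) 827 79.49124807324816
n 8
offset [[20.3, -20.0, -16.1], [22.3, -17.8, -16.1], [24.0, -15.3, -16.1], [25.5, -12.7, -16.1], [26.7, -10.0, -16.1], [27.6, -7.1, -16.1], [28.2, -4.1, -16.1], [28.5, -1.1, -16.1]]
rot [[0.05, -0.02, -6.08], [0.05, -0.02, -6.08], [0.05, -0.02, -6.08], [0.05, -0.02, -6.08], [0.05, -0.02, -6.08], [0.05, -0.02, -6.08], [0.05, -0.02, -6.08], [0.05, -0.02, -6.08]]
```

View pics/w20.png

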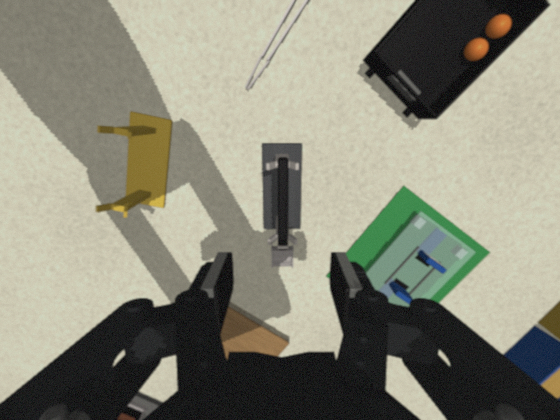

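The scoop is back on its rest, with the grip at (282,200) and the same pose and height as before. Two lenses stay in the tray. Taking a final overview.

{"fn": "jog_arm", "kwargs": {
  "offset": [
    [15,-15,-12],
    [22,-18,-16],
    [24,-15,-16],
    [25,-12,-16],
    [26,-10,-16],
    [27,-7,-16],
    [25,-4,-14],
    [15,-2,-8],
    [6,0,-4],
    [0,0,0],
    [0,0,0]
  ],
  "delta_rot": [
    [0,0,-5],
    [0,0,-6],
    [0,0,-6],
    [0,0,-6],
    [0,0,-6],
    [0,0,-6],
    [0,0,-5],
    [0,0,-4],
    [0,0,-1],
    [0,0,0],
    [0,0,0]
  ],
  "jaw": [60,60,60,60,60,60,60,60,60,60,60]
}}

```text
time: 38.6
tool_pos: [493.3, -12.1, 310.3]
tcp_rot: [-179.4, -0.1, 78.7]
ft_force: [-0.1, -0.2, -0.6]
finger_gap: 51.3
```

```bash
python3 - <<'E'
from h import *
p,d,K,T=snap('wrist','w21'); W=world(d,K,T)
for nm,c in dict(a=(414.7,243.8),c=(526.3,299.5),b=(656.7,209.4)).items():
    print(nm,[ (atz(o[0],63,K,T)).round(1)[:2] for o in orange(p) if np.linalg.norm(atz(o[0],63,K,T)[:2]-c)<25])
    uv=proj([*c,68],K,T).round().astype(int); print(W[uv[1]-2:uv[1]+3,uv[0]-2:uv[0]+3,2].max().round(1))
snap('scene','s21')
a=cv2.imread('pics/s21.png'); cv2.imwrite('pics/s21z.png',cv2.resize(a[130:350,50:450],(800,440)))
E
```

```text
a [array([410.2, 246.2])]
71.7
c [array([526.3, 298.9])]
73.8
b [array([652.6, 207.8])]
73.8
```

View pics/w21.png

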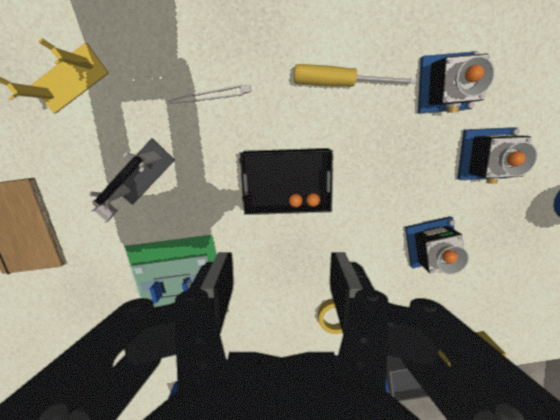

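View pics/s21z.png

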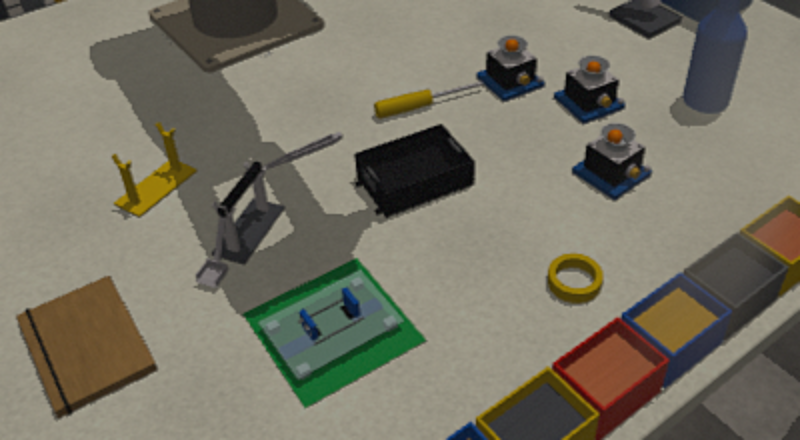

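```bash
python3 - <<'E'
from h import *
p,d,K,T=load('pics/w21.npz'); W=world(d,K,T)
for o in orange(p):
    u,v=o[0].round().astype(int); print(o[0].round(1),o[1][4],'top z',np.nanpercentile(W[v-3:v+4,u-3:u+4,2],90).round(1))
for nm,c in dict(a=(413,245),c=(526.3,299.5),b=(655,209)).items():
    q=(abs(W[...,0]-c[0])<45)&(abs(W[...,1]-c[1])<45)&(W[...,2]>62)&(W[...,2]<72); hsv=cv2.cvtColor(p,cv2.COLOR_RGB2HSV); q&=hsv[...,1]<120
    print(nm,cv2.minEnclosingCircle(W[q][:,:2].astype(np.float32)))
E
```

```text
[474.3  72.9] 196 top z 72.1
[515.7 158.2] 159 top z 72.0
[312.9 199.5] 130 top z 25.9
[295.2 200.2] 128 top z 26.3
[449.5 256.1] 116 top z 72.4
a ((414.2887878417969, 243.7765350341797), 22.90827751159668)
c ((526.1837158203125, 298.86566162109375), 23.30441665649414)
b ((656.4230346679688, 208.78953552246094), 23.313610076904297)
```

All three hood lenses have equal top heights (about 72 mm), so A and B are seated like the fitted head C. Handing in.

```bash
python3 -c "
from bench import r
print(r.hand_in())"
```

```text
the job is handed in; nothing more can be done
None
```

The job is done and handed in at about 38.7 s of the 72 s allowed; no verdict was reported.

- **Cover:** I pinched both latches, lifted the cover off and laid it right way up on the green pad. It lies level with its centre within about 3 mm of the pad's, and the latches have sprung back out.
- **Lenses:** I scooped two lenses one at a time and tipped one into head A and one into head B. Both were tipped from just above the rim. The fingers touched only the scoop grip.
- **Scoop:** It is back across the dark rest, in the same pose and height as before, about 1 mm off.

**Last checks:** The lens tops in A, B and the already-fitted C all read about 72 mm, so A and B look seated like C. The other two lenses are still in the tray. Nothing else on the bench looks moved, and the open gripper was clear of everything.

**Disagreements:**
- The side camera placed the tray lenses about 7 mm off from the wrist camera. I used the wrist readings, and both scoops worked.
- The lens centres in A and B read about 4 mm from the rim centres. That is more than the roughly 2.5 mm of play in the bore, but the matching heights say they are seated. I put it down to measurement error.
- The second lens rolled out at about 32° of tilt, a little before the stated 35°, with the nose already over hood B.
- The scoop pressed the tray with up to about 20 N while taking the first lens, and its rest with about 17 N when put back.

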